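# Move three specimens on to their next bench station

## Task

Three specimen mounts have finished at their stations and must each move on: the round puck from the microscope stage to the balance, the square block from the balance to the lab jack, and the tall post from the lab jack to the microscope stage. As a station has no proper room for two mounts, first park one of the mounts upright in the empty steel tray, let go of it, and then work round; at the end every mount stands upright in the middle of its new station. Leave the amber bottle and the grey slide box standing among them where they are.

Things in the scene. Friction and masses are not known exactly. Their poses are not given: they have to be found in the camera images.
- puck: Loose round specimen mount, steel, 45 mm diameter, 30 mm tall, black top with a small copper chip; about 0.2 kg. Origin: centre of its underside, z up. Starts on the microscope stage.
- block: Loose square specimen block, aluminium, 40 x 40 mm, 28 mm tall, a dark groove across its top; about 0.13 kg. Origin: centre of its underside; x and y are square to its side faces, z up. Starts on the balance.
- post: Loose tall specimen mount, steel: a round foot 48 mm in diameter and 8 mm thick with an upright round stem 22 mm in diameter on it, 62 mm tall in all; about 0.15 kg. Grip it by the stem. Origin: centre of its underside, z up. Starts on the lab jack.
- stage: Fixed microscope stage: white base plate 140 x 140 x 22 mm with a raised black disc 80 mm in diameter in its middle and a small black knob on its -x side. Origin: on the table under the middle of the disc; the disc's top, on which a mount stands, is 24 mm above the origin. z up.
- balance: Fixed laboratory balance: white case 130 mm wide (y), 36 mm high, reaching from 60 mm behind (+x) to 105 mm in front (-x) of the pan's middle, with a display at the front and a round steel pan 100 mm in diameter. Origin: on the table under the pan's middle; the pan's top is 46 mm above it. z up.
- jack: Fixed scissor lab jack, 110 x 110 mm base and flat square aluminium top plate of 110 x 110 mm, black knob at the front (-x), reaching 73 mm from the middle. Origin: on the table under the plate's middle; the plate's top is 70 mm above it. z up.
- tray: Fixed shallow square tray of dark steel, 140 x 140 mm, rim 10 mm high, walls and floor 3 mm thick, empty at the start: the parking place. Origin: on the table under its middle; its inner floor is 3 mm above it. z up.
- flask: Bystander: loose amber bottle with a white cap, 48 mm diameter, 85 mm tall. Origin: centre of its underside, z up. To be left alone.
- slidebox: Bystander: loose closed grey slide box with a black seam, 85 mm (x) by 100 mm (y), 32 mm tall. Origin: centre of its underside, z up. To be left alone.
Mind the look-alikes: they are no part of the job. Of the things shaped like the stage, the white one is meant.

How it is judged:
By the outcome, as a careful person would: the job done as asked, in the order asked, and still so for the second after the job is handed in, with the robot touching nothing.
It also fails if it takes over 102 s, if anything falls off the work surface, if the arm or the gripper's body presses on something with over 40 N, if the wrist force passes 120 N, or if a joint passes its speed limit or range.

## Robot

A 6-joint arm with a two-finger parallel gripper is mounted at the origin on the work surface. World frame = base frame: x ahead of the robot, y to its left, z up, the work surface at z = 0. Lengths are in mm, angles in rad, forces in N, time in s.
With the tool pointing down it reaches from about 350 to 875 mm from the base axis. Payload 4.2 kg.
Tool frame: the origin (TCP) lies midway between the tips of the shut fingers; the grasp point (between the pads) lies 19 mm behind it; z points along the fingers, y is the line along which they close (so a half turn about z gives the same grasp; the last joint's range is limited). The gripper opens to 85 mm and grips with 20 to 120 N. Pads are 22 mm wide; open, the fingers measure 114 mm over their backs; the gripper's body (76 mm by 85 mm) begins 54 mm behind the grasp point. The pads swing forward as they close: fully open they stand 13 mm farther back than shut.
Start: joints at [1.452, 0.385, 0.008, 0, -1.194, -0.259], TCP at [230.515, 580.915, 231.312] pointing down, gripper open.
Joint ranges: [-3.14, 3.14], [-1.21, 2.06], [-1.07, 1.41], [-3.16, 2.05], [-2.99, -0.16], [-3.1, 3.1]. Speed limits (rad/s): [2.79, 2.79, 3.14, 3.14, 3.14, 3.14].

## Interface

Orientations are given as a unit quaternion [x, y, z, w].
In Python, from bench import arm gives the robot as it stands.
- The arm moves only by the tool send_rows, never from a script. Its argument "targets" is a list of rows, each an object of numbers: "gripper": the gripper command: -1 is fully open, 1 is shut, values between are in proportion; "x", "y", "z": the shift along the tool's x, y, z in cm; "ax", "ay", "az": the turn, a rotation vector about the tool's x, y, z in degrees. A call has 1 to 5 rows; each row shifts and turns the commanded pose from where the row before left it, along the tool's axes as they then stand; what a row does not reach is not made up. A row lasts 1/12 s, in which the tool goes at most 41.7 mm and 7.16 degrees, less where a joint would pass 70% of its speed; a pose out of reach is approached as far as the arm can. A call is refused whole if a number of a shift passes 4.17 or a number of a turn 7.16, either way. A call with a gripper value outside its range is refused whole. The fingers move at their own pace and stop on an object; the grip force is fixed at half the most. Time passes only in rows, so rows that do not move let the fingers close. It gives the time, the measured TCP pose, the force, the opening and the grip force at its end, in the units of the state.
- arm.read_state(): the state, without advancing time (a new reading comes with each control period).
- arm.get_image(name): name is "scene" or "top"; returns (picture, depth): 420x560x3 uint8, red, green, blue; 420x560 float32, mm along the optical axis (not along the pixel's ray), 0 where there is no reading.
- arm.camera_model(name): a dict with "fx", "fy", "cx", "cy" (pixels), "cam_to_world" (4x4, takes a point from camera to world coordinates). Camera axes: x right, y down, z forward; pixel columns grow to the right and rows downward; lengths in mm; the calibration is good to about 2 mm. A picture is of the moment at which its call begins. camera_model takes no time and is no camera call.
- arm.job_done(): hands the job in; it is judged then, once.
Trained networks look in the newest picture that a camera, given by its name, has taken for a name from the list of things; names that differ only in an ending like _2 or _b are one class to them, and where a whole thing is asked for, a point or a joint stands for the part that bears it (a point fixed in the world has none). Each returns a list of dicts, best first, with "score" (0 to 1); they miss things now and then, are a little off and sometimes report something else, mostly with a low value. They report only what shows in the picture. A call takes as long as a camera call. They do not tell look-alikes from the thing itself.
- arm.boxes_of(camera, thing): "rect" ([left, top, width, height] in pixels, round what is visible of it).
The state is a dict: "clock": time; "joints": joint angles; "joint_vel": joint speeds; "joint_efforts": joint torques, N m; "position": TCP position; "ee_rot": TCP orientation; "contact_force": force on the tool from outside, world axes, zero at the start; "wrist_torque": the same for the moment, N m; "gripper_width": finger opening in mm; "grasp_force": force on a finger pad.
Only numpy, scipy, OpenCV 4.12 (cv2) and the standard library are available. Lean on these libraries where they do the work, as an engineer would, in place of code of your own. Each camera call takes 0.05 s, during which the arm holds its last target. There are 200 camera calls.

## Working session

There is one attempt and no reset: what is moved stays moved. The work goes in short steps, Python scripts to look and compute and a tool call to move; the robot and the scene stay as the last step left them, time stands still between calls to the robot, and variables do not carry over. Pictures are saved under pics/ and viewed, at most 14 in all, crops included, and the job is handed in when it is done.

Besides the shell and the picture viewer there is one more tool, called after ">>>" by a JSON object that holds its "name" and its "arguments". send_rows: Moves the arm, as the interface text tells. Its arguments: {"type":"object","properties":{"targets":{"type":"array"}},"required":["targets"]}

```bash
ls && mkdir -p pics && python3 - <<'E'
from bench import arm
import cv2, numpy as np
for n in ("scene","top"):
    p,d=arm.get_image(n); cv2.imwrite(f"pics/{n}0.png",p[:,:,::-1]); np.savez(f"{n}0.npz",p=p,d=d)
    m=arm.camera_model(n); print(n,m["fx"],m["cx"],m["cy"],np.round(m["cam_to_world"],3).tolist())
s=arm.read_state(); print(s)
for t in ("puck","block","post","stage","balance","jack","tray","flask","slidebox"):
    print(t,[(b["rect"],round(b["score"],2)) for b in arm.boxes_of("top",t)])
E
```

```text
pics
scene 470.6056933754903 281.34861460640604 214.0476979634613 [[-0.607, 0.673, -0.423, 1069.342], [0.795, 0.523, -0.308, 405.475], [0.014, -0.523, -0.852, 1158.949], [0.0, 0.0, 0.0, 1.0]]
top 396.4986832781847 279.20261872958486 216.62825234868006 [[-0.002, -0.995, 0.101, 442.75], [-1.0, 0.001, -0.008, 0.787], [0.008, -0.101, -0.995, 903.513], [0.0, 0.0, 0.0, 1.0]]
{'clock': 0.1, 'joints': array([ 1.45156536e+00,  3.85481323e-01,  6.74822964e-03, -3.90268936e-04,
       -1.19401156e+00, -2.58566138e-01]), 'joint_vel': array([-5.36688284e-05, -9.43207937e-04,  3.26691750e-03,  2.00208083e-03,
       -3.05082713e-04,  1.53681350e-03]), 'joint_efforts': array([-3.39845246e-04, -3.93318236e+01,  1.88928723e+01,  4.19802055e+00,
       -2.59252636e-03,  6.24412607e-06]), 'position': array([230.36881339, 580.42965319, 230.33103156]), 'ee_rot': array([ 9.82197658e-01, -1.87847753e-01, -1.13123481e-04,  9.84426662e-04]), 'contact_force': array([ 0.29431102, -0.68182939, -0.33517462]), 'wrist_torque': array([ 0.01001097,  0.03447543, -0.04119728]), 'grasp_force': 0.0, 'gripper_width': 85.36572315679732}
puck [([211.7, 151.5, 23.1, 26.2], 0.82)]
block [([429.2, 264.0, 30.9, 22.7], 0.79)]
post [([86.9, 261.3, 29.6, 19.0], 0.63)]
stage [([70.7, 142.5, 72.1, 73.3], 0.94), ([400.8, 127.1, 69.9, 67.4], 0.9), ([183.3, 133.7, 69.6, 65.0], 0.81)]
balance [([403.9, 245.7, 71.2, 76.4], 0.78)]
jack [([72.4, 245.0, 72.1, 63.9], 0.82)]
tray [([306.8, 135.9, 61.0, 68.5], 0.76), ([432.4, 261.5, 26.6, 23.7], 0.21)]
flask [([275.7, 167.0, 15.4, 23.4], 0.65)]
slidebox [([233.5, 239.9, 49.2, 41.0], 0.61)]
```

```bash
python3 - <<'E'
import cv2
for n in("top","scene"):
    cv2.imwrite(f"pics/{n}0b.png",cv2.resize(cv2.imread(f"pics/{n}0.png"),(800,600),interpolation=cv2.INTER_CUBIC))
E
```

```text
(no output)
```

View pics/top0b.png

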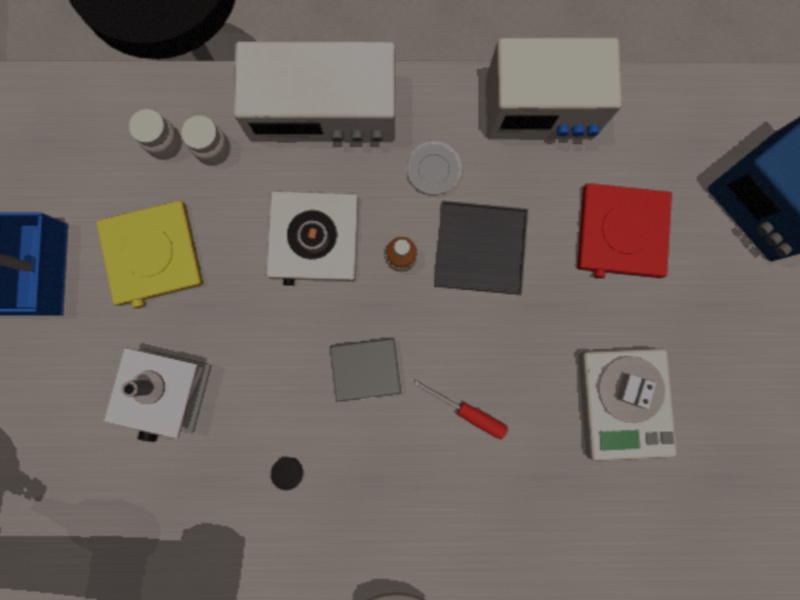

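View pics/scene0b.png

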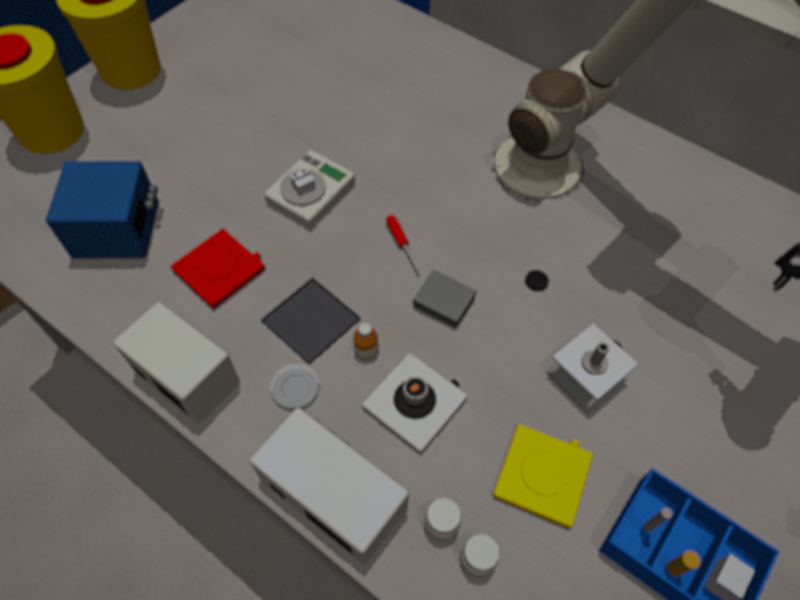

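The top picture (800x600 scale) has these on it:
- **Stages:** three have the stage's shape: yellow (148,252), red (626,230) and white (312,234). The white one carries the puck, so it is meant.
- **Puck look-alike:** a black disc lies on the table at (287,473). The real puck, with its copper chip, is at (312,234).
- **Tray:** dark square at (481,248). The grey dish at (434,168) is not it.
- **Jack with post:** (150,390).
- **Balance with block:** (630,400).
- **Bottle and slide box:** (401,252) and (365,370).

```bash
cat > h.py <<'E'
from bench import arm
import cv2, numpy as np
def cloud(n,d):
    m=arm.camera_model(n); v,u=np.indices(d.shape); T=m["cam_to_world"]
    P=np.stack([(u-m["cx"])/m["fx"]*d,(v-m["cy"])/m["fy"]*d,d],-1)
    W=P@np.array(T)[:3,:3].T+np.array(T)[:3,3]; W[d<=0]=np.nan; return W
def near(W,c,r,z0,z1):
    k=(np.hypot(W[...,0]-c[0],W[...,1]-c[1])<r)&(W[...,2]>z0)&(W[...,2]<z1)
    return W[k]
def rect(P):
    (c,s,a)=cv2.minAreaRect(P[:,:2].astype(np.float32)); return np.round(c,1),np.round(s,1),round((a+45)%90-45,1),len(P),round(float(np.median(P[:,2])),1)
def circ(P):
    c,r=cv2.minEnclosingCircle(P[:,:2].astype(np.float32)); return np.round(c,1),round(r,1),len(P),round(float(np.median(P[:,2])),1)
E
python3 - <<'E'
from h import *
W={n:cloud(n,np.load(n+"0.npz")["d"]) for n in("top","scene")}
t=W["top"]
px=lambda u,v:t[int(v/1.4286),int(u/1.4286)]
C={k:px(*p) for k,p in dict(stage=(312,234),tray=(481,248),jack=(165,400),balance=(630,400),flask=(401,246),slidebox=(365,370),box=(315,90)).items()}
for k in C: print(k,np.round(C[k]))
for n in W:
    w=W[n]; print(n)
    print(" stage",rect(near(w,C["stage"],110,14,30)),"puck",circ(near(w,C["stage"],60,44,70)))
    print(" jack",rect(near(w,C["jack"],95,60,78)),"stem",circ(near(w,C["jack"],95,124,145)), "foot",circ(near(w,C["jack"],95,75.5,80)))
    print(" bal",rect(near(w,C["balance"],130,28,41)),"block",rect(near(w,C["balance"],90,66,90)),"pan",circ(near(w,C["balance"],90,42.5,52)))
    print(" tray",rect(near(w,C["tray"],110,5,20)))
    print(" flask",circ(near(w,C["flask"],40,60,100)),"sb",rect(near(w,C["slidebox"],80,22,45)))
    np.savez("W0.npz",**W)
p=np.load("top0.npz")["p"]
crop=np.vstack([np.hstack([cv2.resize(p[v-40:v+40,u-40:u+40],(380,290)) for u,v in c]) for c in [((219,165),(105,272)),((442,277),(337,173))]])
cv2.imwrite("pics/crop.png",crop[:,:,::-1])
E
```

```text
stage [646. 127.  55.]
tray [ 634. -137.    7.]
jack [397. 335.  69.]
balance [ 396. -340.   73.]
flask [620.  -8.  84.]
slidebox [440.  47.  34.]
box [853. 119. 101.]
top
 stage (array([647.7, 131.5]), array([140.4, 149.3]), -1.6, 3397, 22.2) puck (array([644.1, 126.2]), 22.4, 332, 54.4)
 jack (array([406.7, 355.7]), array([111.2, 110.1]), -13.0, 2521, 69.9) stem (array([414.6, 357.5]), 11.0, 118, 131.6) foot (array([394.8, 347.2]), 45.8, 236, 77.8)
 bal (array([ 386.6, -357. ]), array([165. , 130.1]), 2.7, 2821, 36.2) block (array([ 407.5, -355.5]), array([41. , 39.9]), -19.4, 399, 74.2) pan (array([ 395.9, -359.9]), 63.2, 1242, 46.1)
 tray (array([ 626.7, -127.9]), array([182.3, 188.1]), -18.4, 768, 7.2)
 flask (array([619.3,  -9.9]), 17.7, 183, 80.1) sb (array([438.1,  46.1]), array([ 88. , 100.9]), 7.1, 1803, 31.9)
scene
 stage (array([645.3, 134.3]), array([141.5, 152.3]), -1.8, 2418, 22.5) puck (array([644.3, 129.6]), 22.9, 237, 54.9)
 jack (array([406.9, 358.6]), array([110.9, 114.3]), -13.3, 1361, 71.0) stem (array([414.6, 360.8]), 11.3, 71, 132.1) foot (array([411.2, 360.1]), 70.5, 118, 77.9)
 bal (array([ 386.4, -353.1]), array([167.4, 132.4]), 1.8, 1007, 35.8) block (array([ 406.1, -353.8]), array([47.6, 40.8]), -20.8, 156, 73.5) pan (array([ 389.4, -344.3]), 69.8, 394, 46.4)
 tray (array([ 636.6, -138.2]), array([215.2, 191.4]), 19.4, 753, 6.9)
 flask (array([618.3,  -5.3]), 18.5, 130, 76.0) sb (array([438.8,  49.8]), array([ 88.7, 100.9]), 6.8, 952, 32.4)
```

View pics/crop.png

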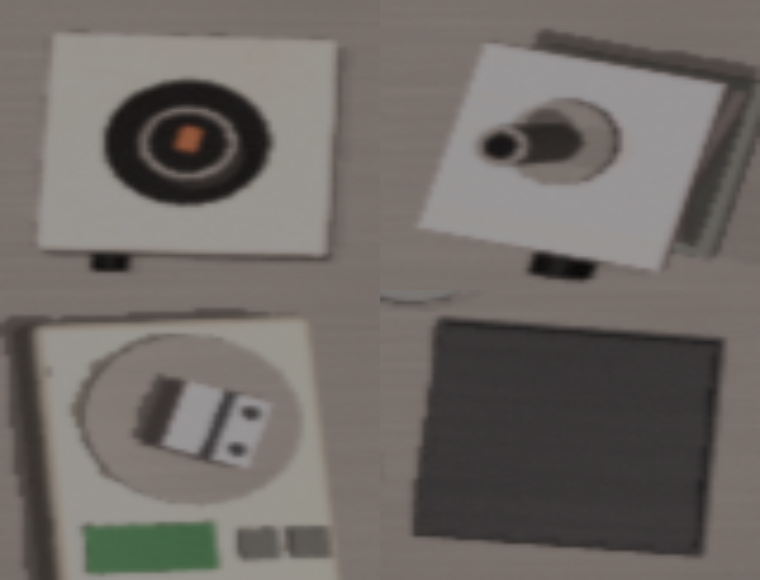

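The crop confirms it: the white stage with the chip-bearing puck, the jack with the tall post, the balance with the grooved block, and the empty dark tray. The block's yaw is about -20°, close to the tool's -21.6°. I'll fit the tray and the stage more exactly.

```bash
python3 - <<'E'
from h import *
W=np.load("W0.npz")
for n in("top","scene"):
    w=W[n]; p=np.load(n+"0.npz")["p"].astype(int); g=p.sum(2)/3; print(n)
    def comp(c,r,mask):
        k=(np.hypot(w[...,0]-c[0],w[...,1]-c[1])<r)&mask
        k=cv2.morphologyEx(k.astype(np.uint8),cv2.MORPH_OPEN,np.ones((3,3)))
        q,l,s,_=cv2.connectedComponentsWithStats(k); return w[l==1+s[1:,4].argmax()]
    print("tray",rect(comp((634,-137),115,(g<75)&(w[...,2]<18))))
    print("stage",rect(comp((648,130),110,(g>110)&(w[...,2]>12)&(w[...,2]<34))))
    print("disc",circ(comp((648,130),55,(g<60)&(w[...,2]>14)&(w[...,2]<34))))
    print("pan pts mean z, block", rect(comp((407,-355),45,(w[...,2]>66))))
E
```

```text
top
tray (array([ 634.4, -137.3]), array([140.1, 140. ]), -5.8, 3660, 3.3)
stage (array([652.7, 131.7]), array([139. , 139.5]), -1.3, 2660, 21.9)
disc (array([651.7, 132.1]), 38.7, 517, 24.3)
pan pts mean z, block (array([ 407.5, -355.5]), array([41. , 39.9]), -19.4, 397, 74.2)
scene
tray (array([ 634. , -135.6]), array([143.1, 140.7]), -5.2, 2138, 3.5)
stage (array([649.6, 134.3]), array([140.7, 142.5]), -1.2, 1900, 22.3)
disc (array([650.5, 132.9]), 37.4, 327, 24.8)
pan pts mean z, block (array([ 405.6, -354.7]), array([45.3, 41.4]), -18.3, 148, 73.7)
```

```bash
cat > plan.py <<'E'
import sys,math
from bench import arm
import numpy as np
from scipy.spatial.transform import Rotation as Rn
# args: x,y,z,step[,g] waypoints ; first may be 'yaw=deg' (planned yaw of tool x) or 'from=x,y,z'
s=arm.read_state(); p=np.array(s["position"]); R=Rn.from_quat(s["ee_rot"]).as_matrix()
print("t",round(s["clock"],2),"p",p.round(1),"yaw",round(math.degrees(math.atan2(R[1,0],R[0,0])),2),"tilt",R[:2,2].round(4),"w",round(s["gripper_width"],1),"F",np.round(s["contact_force"],1),"g",round(s["grasp_force"],1),"j",np.round(s["joints"],2))
a=sys.argv[1:]
yaw=None
for w in a:
    if w.startswith("yaw="): 
        y=math.radians(float(w[4:])); c,n=math.cos(y),math.sin(y); R=np.array([[c,n,0],[n,-c,0],[0,0,-1]]); continue
    if w.startswith("from="): p=np.array([float(v) for v in w[5:].split(",")]); continue
    v=[float(q) for q in w.split(",")]; d=R.T@(np.array(v[:3])-p)/10; k=math.ceil(np.linalg.norm(d)*10/v[3])
    print(w,":",k,"rows of",np.round(d/k,2).tolist()); p=np.array(v[:3])
E
python3 plan.py yaw=-19.65 414.6,359.2,200,36 414.6,359.2,88,25
```

```text
t 0.55 p [230.5 580.9 231.3] yaw -21.65 tilt [-0.     -0.0001] w 85.4 F [-0.3  0.4 -0.6] g 0.0 j [ 1.45  0.38  0.01 -0.   -1.19 -0.26]
414.6,359.2,200,36 : 9 rows of [2.75, 1.63, 0.35]
414.6,359.2,88,25 : 5 rows of [0.0, 0.0, 2.24]
```

>>> {"name": "send_rows", "arguments": {"targets": [{"gripper": -1, "az": -2.0}, {"gripper": -1, "x": 2.75, "y": 1.63, "z": 0.35}, {"gripper": -1, "x": 2.75, "y": 1.63, "z": 0.35}, {"gripper": -1, "x": 2.75, "y": 1.63, "z": 0.35}, {"gripper": -1, "x": 2.75, "y": 1.63, "z": 0.35}]}}

```text
$.targets[0]: bad value
```

>>> {"name": "send_rows", "arguments": {"targets": [{"gripper": -1, "x": 2.75, "y": 1.63, "z": 0.35}, {"gripper": -1, "x": 2.75, "y": 1.63, "z": 0.35}, {"gripper": -1, "x": 2.75, "y": 1.63, "z": 0.35}, {"gripper": -1, "x": 2.75, "y": 1.63, "z": 0.35}, {"gripper": -1, "x": 2.75, "y": 1.63, "z": 0.35}]}}

```text
$.targets[0]: bad value
```

>>> {"name": "send_rows", "arguments": {"targets": [{"gripper": -1}, {"gripper": -1}, {"gripper": -1}]}}

```text
$.targets[0]: bad value
```

```bash
python3 plan.py 414.6,359.2,88,23
```

```text
t 0.55 p [230.5 580.9 231.3] yaw -21.65 tilt [-0.     -0.0001] w 85.4 F [-0.3  0.4 -0.6] g 0.0 j [ 1.45  0.38  0.01 -0.   -1.19 -0.26]
414.6,359.2,88,23 : 14 rows of [1.81, 0.99, 1.02]
```

>>> {"name": "send_rows", "arguments": {"targets": [{"gripper": -1, "x": 0, "y": 0, "z": 0, "ax": 0, "ay": 0, "az": -2.0}, {"gripper": -1, "x": 2.75, "y": 1.63, "z": 0.35, "ax": 0, "ay": 0, "az": 0}, {"gripper": -1, "x": 2.75, "y": 1.63, "z": 0.35, "ax": 0, "ay": 0, "az": 0}, {"gripper": -1, "x": 2.75, "y": 1.63, "z": 0.35, "ax": 0, "ay": 0, "az": 0}, {"gripper": -1, "x": 2.75, "y": 1.63, "z": 0.35, "ax": 0, "ay": 0, "az": 0}]}}

```text
clock: 0.97
position: [312.7, 481.5, 217.2]
ee_rot: [0.985, -0.17, 0.0, -0.0]
contact_force: [1.0, 0.6, -0.3]
gripper_width: 85.3
grasp_force: 0.0
```

>>> {"name": "send_rows", "arguments": {"targets": [{"gripper": -1, "x": 2.75, "y": 1.63, "z": 0.35, "ax": 0, "ay": 0, "az": 0}, {"gripper": -1, "x": 2.75, "y": 1.63, "z": 0.35, "ax": 0, "ay": 0, "az": 0}, {"gripper": -1, "x": 2.75, "y": 1.63, "z": 0.35, "ax": 0, "ay": 0, "az": 0}, {"gripper": -1, "x": 2.75, "y": 1.63, "z": 0.35, "ax": 0, "ay": 0, "az": 0}, {"gripper": -1, "x": 2.75, "y": 1.63, "z": 0.35, "ax": 0, "ay": 0, "az": 0}]}}

```text
clock: 1.38
position: [415.1, 358.3, 200.0]
ee_rot: [0.985, -0.17, 0.0, -0.0]
contact_force: [-0.2, 0.3, -0.4]
gripper_width: 85.2
grasp_force: 0.0
```

>>> {"name": "send_rows", "arguments": {"targets": [{"gripper": -1, "x": 0, "y": 0, "z": 0, "ax": 0, "ay": 0, "az": 0}, {"gripper": -1, "x": 0, "y": 0, "z": 0, "ax": 0, "ay": 0, "az": 0}]}}

```text
clock: 1.55
position: [415.1, 358.3, 199.8]
ee_rot: [0.985, -0.172, -0.0, 0.0]
contact_force: [0.6, 0.4, -0.2]
gripper_width: 85.3
grasp_force: 0.0
```

```bash
python3 plan.py 414.6,359.2,88,23
```

```text
t 1.55 p [415.1 358.3 199.8] yaw -19.82 tilt [-0.0001 -0.0001] w 85.3 F [ 0.6  0.4 -0.2] g 0.0 j [ 1.01  0.28 -0.23 -0.   -1.06  0.22]
414.6,359.2,88,23 : 5 rows of [-0.02, -0.01, 2.24]
```

>>> {"name": "send_rows", "arguments": {"targets": [{"gripper": -1, "x": -0.02, "y": -0.01, "z": 2.24, "ax": 0, "ay": 0, "az": 0}, {"gripper": -1, "x": -0.02, "y": -0.01, "z": 2.24, "ax": 0, "ay": 0, "az": 0}, {"gripper": -1, "x": -0.02, "y": -0.01, "z": 2.24, "ax": 0, "ay": 0, "az": 0}, {"gripper": -1, "x": -0.02, "y": -0.01, "z": 2.24, "ax": 0, "ay": 0, "az": 0}, {"gripper": -1, "x": -0.02, "y": -0.01, "z": 2.24, "ax": 0, "ay": 0, "az": 0}]}}

```text
clock: 1.97
position: [413.1, 361.7, 87.3]
ee_rot: [0.985, -0.17, 0.0, -0.001]
contact_force: [-0.3, -0.3, -1.0]
gripper_width: 85.4
grasp_force: 0.0
```

>>> {"name": "send_rows", "arguments": {"targets": [{"gripper": 1, "x": 0, "y": 0, "z": 0, "ax": 0, "ay": 0, "az": 0}, {"gripper": 1, "x": 0, "y": 0, "z": 0, "ax": 0, "ay": 0, "az": 0}, {"gripper": 1, "x": 0, "y": 0, "z": 0, "ax": 0, "ay": 0, "az": 0}, {"gripper": 1, "x": 0, "y": 0, "z": 0, "ax": 0, "ay": 0, "az": 0}, {"gripper": 1, "x": 0, "y": 0, "z": 0, "ax": 0, "ay": 0, "az": 0}]}}

```text
clock: 2.38
position: [414.0, 361.4, 89.5]
ee_rot: [0.985, -0.17, 0.001, -0.002]
contact_force: [-0.0, -0.4, 0.2]
gripper_width: 25.7
grasp_force: 0.2
```

>>> {"name": "send_rows", "arguments": {"targets": [{"gripper": 1, "x": 0, "y": 0, "z": 0, "ax": 0, "ay": 0, "az": 0}, {"gripper": 1, "x": 0, "y": 0, "z": 0, "ax": 0, "ay": 0, "az": 0}, {"gripper": 1, "x": 0, "y": 0, "z": 0, "ax": 0, "ay": 0, "az": 0}]}}

```text
clock: 2.63
position: [413.9, 361.0, 89.5]
ee_rot: [0.985, -0.17, 0.001, -0.001]
contact_force: [-1.9, 0.3, 5.7]
gripper_width: 19.1
grasp_force: 58.8
```

```bash
python3 plan.py 414,358,220,25 634,-136.5,220,36 634,-136.5,30,25 634,-136.5,21.5,5
```

```text
t 2.63 p [413.9 361.   89.5] yaw -19.62 tilt [0.0016 0.0018] w 19.1 F [-1.9  0.3  5.7] g 58.8 j [ 1.01  0.4  -0.37  0.   -0.8   0.22]
414,358,220,25 : 6 rows of [0.02, 0.04, -2.18]
634,-136.5,220,36 : 16 rows of [2.33, 2.45, -0.0]
634,-136.5,30,25 : 8 rows of [-0.0, 0.01, 2.37]
634,-136.5,21.5,5 : 2 rows of [-0.0, 0.0, 0.42]
```

>>> {"name": "send_rows", "arguments": {"targets": [{"gripper": 1, "x": 0.02, "y": 0.04, "z": -1.5, "ax": 0, "ay": 0, "az": 0}, {"gripper": 1, "x": 0.02, "y": 0.04, "z": -2.3, "ax": 0, "ay": 0, "az": 0}, {"gripper": 1, "x": 0.02, "y": 0.04, "z": -2.3, "ax": 0, "ay": 0, "az": 0}, {"gripper": 1, "x": 0.02, "y": 0.04, "z": -2.3, "ax": 0, "ay": 0, "az": 0}, {"gripper": 1, "x": 0.02, "y": 0.04, "z": -2.3, "ax": 0, "ay": 0, "az": 0}]}}

```text
clock: 3.05
position: [413.5, 357.7, 195.7]
ee_rot: [0.985, -0.171, -0.0, 0.0]
contact_force: [0.5, 0.9, -1.3]
gripper_width: 19.3
grasp_force: 58.7
```

>>> {"name": "send_rows", "arguments": {"targets": [{"gripper": 1, "x": 0.02, "y": 0.04, "z": -2.3, "ax": 0, "ay": 0, "az": 0}, {"gripper": 1, "x": 1.2, "y": 1.2, "z": 0, "ax": 0, "ay": 0, "az": 0}, {"gripper": 1, "x": 2.33, "y": 2.45, "z": 0, "ax": 0, "ay": 0, "az": 0}, {"gripper": 1, "x": 2.33, "y": 2.45, "z": 0, "ax": 0, "ay": 0, "az": 0}, {"gripper": 1, "x": 2.33, "y": 2.45, "z": 0, "ax": 0, "ay": 0, "az": 0}]}}

```text
clock: 3.47
position: [462.1, 248.5, 217.8]
ee_rot: [0.985, -0.17, -0.0, -0.0]
contact_force: [0.9, 0.0, -1.2]
gripper_width: 19.8
grasp_force: 58.8
```

>>> {"name": "send_rows", "arguments": {"targets": [{"gripper": 1, "x": 2.33, "y": 2.45, "z": 0, "ax": 0, "ay": 0, "az": 0}, {"gripper": 1, "x": 2.33, "y": 2.45, "z": 0, "ax": 0, "ay": 0, "az": 0}, {"gripper": 1, "x": 2.33, "y": 2.45, "z": 0, "ax": 0, "ay": 0, "az": 0}, {"gripper": 1, "x": 2.33, "y": 2.45, "z": 0, "ax": 0, "ay": 0, "az": 0}, {"gripper": 1, "x": 2.33, "y": 2.45, "z": 0, "ax": 0, "ay": 0, "az": 0}]}}

```text
clock: 3.88
position: [530.8, 93.5, 217.7]
ee_rot: [0.985, -0.171, -0.0, -0.0]
contact_force: [0.4, 0.8, -1.5]
gripper_width: 20.0
grasp_force: 58.8
```

>>> {"name": "send_rows", "arguments": {"targets": [{"gripper": 1, "x": 2.33, "y": 2.45, "z": 0, "ax": 0, "ay": 0, "az": 0}, {"gripper": 1, "x": 2.33, "y": 2.45, "z": 0, "ax": 0, "ay": 0, "az": 0}, {"gripper": 1, "x": 2.33, "y": 2.45, "z": 0, "ax": 0, "ay": 0, "az": 0}, {"gripper": 1, "x": 2.33, "y": 2.45, "z": 0, "ax": 0, "ay": 0, "az": 0}, {"gripper": 1, "x": 2.33, "y": 2.45, "z": 0, "ax": 0, "ay": 0, "az": 0}]}}

```text
clock: 4.3
position: [599.4, -61.1, 217.5]
ee_rot: [0.985, -0.171, -0.0, -0.0]
contact_force: [0.7, 1.5, -2.4]
gripper_width: 19.7
grasp_force: 58.8
```

>>> {"name": "send_rows", "arguments": {"targets": [{"gripper": 1, "x": 2.33, "y": 2.45, "z": 0, "ax": 0, "ay": 0, "az": 0}, {"gripper": 1, "x": 1.2, "y": 1.2, "z": 0, "ax": 0, "ay": 0, "az": 0}, {"gripper": 1, "x": 0, "y": 0, "z": 0, "ax": 0, "ay": 0, "az": 0}, {"gripper": 1, "x": 0, "y": 0, "z": 0, "ax": 0, "ay": 0, "az": 0}]}}

```text
clock: 4.63
position: [619.9, -106.6, 216.9]
ee_rot: [0.985, -0.172, -0.001, -0.0]
contact_force: [0.4, -0.8, -1.8]
gripper_width: 20.0
grasp_force: 58.9
```

```bash
python3 plan.py 634,-136.5,35,23 634,-136.5,24,5
```

```text
t 4.63 p [ 619.9 -106.6  216.9] yaw -19.79 tilt [-0.0015  0.0006] w 20.0 F [ 0.4 -0.8 -1.8] g 58.9 j [ 0.09  0.4  -0.   -0.   -1.17  1.14]
634,-136.5,35,23 : 9 rows of [0.26, 0.26, 2.02]
634,-136.5,24,5 : 3 rows of [0.0, 0.0, 0.37]
```

>>> {"name": "send_rows", "arguments": {"targets": [{"gripper": 1, "x": 2.36, "y": 2.35, "z": 0.2, "ax": 0, "ay": 0, "az": 0}, {"gripper": 1, "x": 0, "y": 0, "z": 2.0, "ax": 0, "ay": 0, "az": 0}, {"gripper": 1, "x": 0, "y": 0, "z": 2.0, "ax": 0, "ay": 0, "az": 0}, {"gripper": 1, "x": 0, "y": 0, "z": 2.0, "ax": 0, "ay": 0, "az": 0}, {"gripper": 1, "x": 0, "y": 0, "z": 2.0, "ax": 0, "ay": 0, "az": 0}]}}

```text
clock: 5.05
position: [634.0, -134.4, 135.1]
ee_rot: [0.985, -0.17, -0.0, -0.0]
contact_force: [0.1, 0.9, -1.8]
gripper_width: 19.6
grasp_force: 59.0
```

>>> {"name": "send_rows", "arguments": {"targets": [{"gripper": 1, "x": 0, "y": 0, "z": 2.0, "ax": 0, "ay": 0, "az": 0}, {"gripper": 1, "x": 0, "y": 0, "z": 2.0, "ax": 0, "ay": 0, "az": 0}, {"gripper": 1, "x": 0, "y": 0, "z": 2.0, "ax": 0, "ay": 0, "az": 0}, {"gripper": 1, "x": 0, "y": 0, "z": 2.0, "ax": 0, "ay": 0, "az": 0}, {"gripper": 1, "x": 0, "y": 0, "z": 2.0, "ax": 0, "ay": 0, "az": 0}]}}

```text
clock: 5.47
position: [634.2, -134.2, 35.3]
ee_rot: [0.985, -0.17, 0.0, -0.0]
contact_force: [0.3, 0.5, -1.7]
gripper_width: 19.5
grasp_force: 59.0
```

>>> {"name": "send_rows", "arguments": {"targets": [{"gripper": 1, "x": 0, "y": 0, "z": 0.4, "ax": 0, "ay": 0, "az": 0}, {"gripper": 1, "x": 0, "y": 0, "z": 0.3, "ax": 0, "ay": 0, "az": 0}, {"gripper": 1, "x": 0, "y": 0, "z": 0, "ax": 0, "ay": 0, "az": 0}]}}

```text
clock: 5.72
position: [634.8, -135.0, 29.2]
ee_rot: [0.985, -0.17, 0.0, 0.0]
contact_force: [0.6, -0.2, -1.2]
gripper_width: 20.1
grasp_force: 59.0
```

```bash
python3 plan.py 634,-136.5,24,5
```

```text
t 5.72 p [ 634.8 -135.    29.2] yaw -19.58 tilt [ 0.0002 -0.0001] w 20.1 F [ 0.6 -0.2 -1.2] g 59.0 j [ 0.04  0.62 -0.16  0.   -0.8   1.19]
634,-136.5,24,5 : 2 rows of [-0.01, 0.08, 0.26]
```

>>> {"name": "send_rows", "arguments": {"targets": [{"gripper": 1, "x": 0, "y": 0.1, "z": 0.2, "ax": 0, "ay": 0, "az": 0}, {"gripper": 1, "x": 0, "y": 0, "z": 0.2, "ax": 0, "ay": 0, "az": 0}, {"gripper": 1, "x": 0, "y": 0, "z": 0.1, "ax": 0, "ay": 0, "az": 0}, {"gripper": 1, "x": 0, "y": 0, "z": 0.1, "ax": 0, "ay": 0, "az": 0}]}}

```text
clock: 6.05
position: [634.6, -136.7, 23.5]
ee_rot: [0.985, -0.171, 0.001, -0.0]
contact_force: [0.2, 0.6, -1.4]
gripper_width: 19.6
grasp_force: 59.0
```

>>> {"name": "send_rows", "arguments": {"targets": [{"gripper": 1, "x": 0, "y": 0, "z": 0.1, "ax": 0, "ay": 0, "az": 0}]}}

```text
clock: 6.13
position: [634.5, -136.8, 22.5]
ee_rot: [0.985, -0.171, 0.0, -0.0]
contact_force: [-2.7, 1.6, 7.7]
gripper_width: 19.8
grasp_force: 60.0
```

>>> {"name": "send_rows", "arguments": {"targets": [{"gripper": -1, "x": 0, "y": 0, "z": 0, "ax": 0, "ay": 0, "az": 0}, {"gripper": -1, "x": 0, "y": 0, "z": 0, "ax": 0, "ay": 0, "az": 0}, {"gripper": -1, "x": 0, "y": 0, "z": 0, "ax": 0, "ay": 0, "az": 0}, {"gripper": -1, "x": 0, "y": 0, "z": 0, "ax": 0, "ay": 0, "az": 0}, {"gripper": -1, "x": 0, "y": 0, "z": 0, "ax": 0, "ay": 0, "az": 0}]}}

```text
clock: 6.55
position: [634.4, -136.7, 21.9]
ee_rot: [0.985, -0.171, 0.0, -0.0]
contact_force: [0.1, -0.6, -0.3]
gripper_width: 78.8
grasp_force: 0.0
```

>>> {"name": "send_rows", "arguments": {"targets": [{"gripper": -1, "x": 0, "y": 0, "z": -1.5, "ax": 0, "ay": 0, "az": 0}, {"gripper": -1, "x": 0, "y": 0, "z": -3, "ax": 0, "ay": 0, "az": 0}, {"gripper": -1, "x": 0, "y": 0, "z": -3, "ax": 0, "ay": 0, "az": 0}, {"gripper": -1, "x": 0, "y": 0, "z": -3, "ax": 0, "ay": 0, "az": 0}, {"gripper": -1, "x": 0, "y": 0, "z": -3, "ax": 0, "ay": 0, "az": 0}]}}

```text
clock: 6.97
position: [634.0, -136.7, 158.2]
ee_rot: [0.985, -0.171, -0.0, 0.0]
contact_force: [1.3, 0.5, -0.4]
gripper_width: 85.1
grasp_force: 0.0
```

```bash
python3 plan.py 406.8,-355,160,36 406.8,-355,45,23
```

```text
t 6.97 p [ 634.  -136.7  158.2] yaw -19.64 tilt [-0.0002 -0.0001] w 85.1 F [ 1.3  0.5 -0.4] g 0.0 j [ 0.04  0.48 -0.03  0.   -1.06  1.19]
406.8,-355,160,36 : 9 rows of [-1.56, 3.13, -0.02]
406.8,-355,45,23 : 5 rows of [0.0, -0.0, 2.3]
```

>>> {"name": "send_rows", "arguments": {"targets": [{"gripper": -1, "x": -1.56, "y": 3.13, "z": 0, "ax": 0, "ay": 0, "az": 0}, {"gripper": -1, "x": -1.56, "y": 3.13, "z": 0, "ax": 0, "ay": 0, "az": 0}, {"gripper": -1, "x": -1.56, "y": 3.13, "z": 0, "ax": 0, "ay": 0, "az": 0}, {"gripper": -1, "x": -1.56, "y": 3.13, "z": 0, "ax": 0, "ay": 0, "az": 0}, {"gripper": -1, "x": -1.56, "y": 3.13, "z": 0, "ax": 0, "ay": 0, "az": 0}]}}

```text
clock: 7.38
position: [506.9, -258.7, 157.1]
ee_rot: [0.985, -0.17, 0.0, 0.0]
contact_force: [0.5, -1.2, -1.4]
gripper_width: 85.6
grasp_force: 0.0
```

>>> {"name": "send_rows", "arguments": {"targets": [{"gripper": -1, "x": -1.56, "y": 3.13, "z": 0, "ax": 0, "ay": 0, "az": 0}, {"gripper": -1, "x": -1.56, "y": 3.13, "z": 0, "ax": 0, "ay": 0, "az": 0}, {"gripper": -1, "x": -1.56, "y": 3.13, "z": 0, "ax": 0, "ay": 0, "az": 0}, {"gripper": -1, "x": -1.56, "y": 3.13, "z": 0, "ax": 0, "ay": 0, "az": 0}, {"gripper": -1, "x": 0, "y": 0, "z": 0, "ax": 0, "ay": 0, "az": 0}]}}

```text
clock: 7.8
position: [403.2, -357.3, 156.9]
ee_rot: [0.985, -0.173, -0.001, -0.0]
contact_force: [-0.4, 0.4, 0.5]
gripper_width: 85.4
grasp_force: 0.0
```

>>> {"name": "send_rows", "arguments": {"targets": [{"gripper": -1, "x": 0, "y": 0, "z": 0, "ax": 0, "ay": 0, "az": 0}]}}

```text
clock: 7.88
position: [406.0, -355.9, 157.0]
ee_rot: [0.985, -0.172, 0.0, 0.0]
contact_force: [0.5, 0.6, -0.4]
gripper_width: 85.5
grasp_force: 0.0
```

```bash
python3 plan.py 406.8,-355,45,23
```

```text
t 7.88 p [ 406.  -355.9  157. ] yaw -19.83 tilt [ 0.0003 -0.0001] w 85.5 F [ 0.5  0.6 -0.4] g 0.0 j [-0.42  0.31 -0.31  0.   -0.95  1.64]
406.8,-355,45,23 : 5 rows of [0.01, -0.02, 2.24]
```

>>> {"name": "send_rows", "arguments": {"targets": [{"gripper": -1, "x": 0.01, "y": -0.02, "z": 2.22, "ax": 0, "ay": 0, "az": 0}, {"gripper": -1, "x": 0.01, "y": -0.02, "z": 2.22, "ax": 0, "ay": 0, "az": 0}, {"gripper": -1, "x": 0.01, "y": -0.02, "z": 2.22, "ax": 0, "ay": 0, "az": 0}, {"gripper": -1, "x": 0.01, "y": -0.02, "z": 2.22, "ax": 0, "ay": 0, "az": 0}, {"gripper": -1, "x": 0.01, "y": -0.02, "z": 2.22, "ax": 0, "ay": 0, "az": 0}]}}

```text
clock: 8.3
position: [409.3, -353.4, 45.1]
ee_rot: [0.985, -0.17, 0.001, 0.0]
contact_force: [0.7, -0.0, -0.2]
gripper_width: 85.4
grasp_force: 0.0
```

>>> {"name": "send_rows", "arguments": {"targets": [{"gripper": 0.3, "x": 0, "y": 0, "z": 0, "ax": 0, "ay": 0, "az": 0}, {"gripper": 1, "x": 0, "y": 0, "z": 0, "ax": 0, "ay": 0, "az": 0}, {"gripper": 1, "x": 0, "y": 0, "z": 0, "ax": 0, "ay": 0, "az": 0}, {"gripper": 1, "x": 0, "y": 0, "z": 0, "ax": 0, "ay": 0, "az": 0}, {"gripper": 1, "x": 0, "y": 0, "z": 0, "ax": 0, "ay": 0, "az": 0}]}}

```text
clock: 8.72
position: [409.7, -354.6, 47.8]
ee_rot: [0.985, -0.17, 0.002, 0.001]
contact_force: [0.5, 0.1, 1.9]
gripper_width: 39.2
grasp_force: 62.0
```

```bash
python3 plan.py 406.8,-355,180,23 406.8,0,180,38 406.8,357,180,38 406.8,357,80,23
```

```text
t 8.72 p [ 409.7 -354.6   47.8] yaw -19.6 tilt [ 0.0039 -0.002 ] w 39.2 F [0.5 0.1 1.9] g 62.0 j [-0.41  0.45 -0.42  0.   -0.69  1.64]
406.8,-355,180,23 : 6 rows of [-0.03, 0.02, -2.2]
406.8,0,180,38 : 10 rows of [-1.19, -3.34, -0.01]
406.8,357,180,38 : 10 rows of [-1.2, -3.36, -0.01]
406.8,357,80,23 : 5 rows of [-0.01, -0.0, 2.0]
```

>>> {"name": "send_rows", "arguments": {"targets": [{"gripper": 1, "x": 0, "y": 0, "z": -1.3, "ax": 0, "ay": 0, "az": 0}, {"gripper": 1, "x": 0, "y": 0, "z": -2.3, "ax": 0, "ay": 0, "az": 0}, {"gripper": 1, "x": 0, "y": 0, "z": -2.3, "ax": 0, "ay": 0, "az": 0}, {"gripper": 1, "x": 0, "y": 0, "z": -2.3, "ax": 0, "ay": 0, "az": 0}, {"gripper": 1, "x": 0, "y": 0, "z": -2.3, "ax": 0, "ay": 0, "az": 0}]}}

```text
clock: 9.13
position: [408.0, -353.8, 152.7]
ee_rot: [0.985, -0.171, 0.001, -0.0]
contact_force: [-0.3, 0.2, -2.0]
gripper_width: 38.9
grasp_force: 61.3
```

>>> {"name": "send_rows", "arguments": {"targets": [{"gripper": 1, "x": 0, "y": 0, "z": -2.3, "ax": 0, "ay": 0, "az": 0}, {"gripper": 1, "x": -0.6, "y": -1.68, "z": 0, "ax": 0, "ay": 0, "az": 0}, {"gripper": 1, "x": -1.2, "y": -3.35, "z": 0, "ax": 0, "ay": 0, "az": 0}, {"gripper": 1, "x": -1.2, "y": -3.35, "z": 0, "ax": 0, "ay": 0, "az": 0}, {"gripper": 1, "x": -1.2, "y": -3.35, "z": 0, "ax": 0, "ay": 0, "az": 0}]}}

```text
clock: 9.55
position: [407.5, -228.3, 174.6]
ee_rot: [0.985, -0.172, 0.001, -0.0]
contact_force: [0.0, 1.1, -1.4]
gripper_width: 38.7
grasp_force: 61.3
```

>>> {"name": "send_rows", "arguments": {"targets": [{"gripper": 1, "x": -1.2, "y": -3.35, "z": 0, "ax": 0, "ay": 0, "az": 0}, {"gripper": 1, "x": -1.2, "y": -3.35, "z": 0, "ax": 0, "ay": 0, "az": 0}, {"gripper": 1, "x": -1.2, "y": -3.35, "z": 0, "ax": 0, "ay": 0, "az": 0}, {"gripper": 1, "x": -1.2, "y": -3.35, "z": 0, "ax": 0, "ay": 0, "az": 0}, {"gripper": 1, "x": -1.2, "y": -3.35, "z": 0, "ax": 0, "ay": 0, "az": 0}]}}

```text
clock: 9.97
position: [407.3, -49.9, 174.7]
ee_rot: [0.985, -0.171, 0.001, -0.001]
contact_force: [0.5, 0.6, -1.7]
gripper_width: 39.2
grasp_force: 61.3
```

>>> {"name": "send_rows", "arguments": {"targets": [{"gripper": 1, "x": -1.2, "y": -3.35, "z": 0, "ax": 0, "ay": 0, "az": 0}, {"gripper": 1, "x": -1.2, "y": -3.35, "z": 0, "ax": 0, "ay": 0, "az": 0}, {"gripper": 1, "x": -1.2, "y": -3.35, "z": 0, "ax": 0, "ay": 0, "az": 0}, {"gripper": 1, "x": -1.2, "y": -3.35, "z": 0, "ax": 0, "ay": 0, "az": 0}, {"gripper": 1, "x": -1.2, "y": -3.35, "z": 0, "ax": 0, "ay": 0, "az": 0}]}}

```text
clock: 10.38
position: [407.0, 128.2, 174.8]
ee_rot: [0.985, -0.171, 0.001, -0.001]
contact_force: [0.2, -0.1, -1.3]
gripper_width: 39.0
grasp_force: 61.3
```

>>> {"name": "send_rows", "arguments": {"targets": [{"gripper": 1, "x": -1.2, "y": -3.35, "z": 0, "ax": 0, "ay": 0, "az": 0}, {"gripper": 1, "x": -1.2, "y": -3.35, "z": 0, "ax": 0, "ay": 0, "az": 0}, {"gripper": 1, "x": -1.2, "y": -3.35, "z": 0, "ax": 0, "ay": 0, "az": 0}, {"gripper": 1, "x": -1.2, "y": -3.35, "z": 0, "ax": 0, "ay": 0, "az": 0}, {"gripper": 1, "x": -1.2, "y": -3.35, "z": 0, "ax": 0, "ay": 0, "az": 0}]}}

```text
clock: 10.8
position: [406.8, 306.1, 174.7]
ee_rot: [0.985, -0.17, 0.0, -0.001]
contact_force: [0.7, -0.8, -1.0]
gripper_width: 39.0
grasp_force: 61.3
```

```bash
python3 plan.py 406.8,357,180,38 406.8,357,80,23
```

```text
t 10.8 p [406.8 306.1 174.7] yaw -19.63 tilt [0.0007 0.0015] w 39.0 F [ 0.7 -0.8 -1. ] g 61.3 j [ 0.96  0.24 -0.36 -0.   -0.97  0.26]
406.8,357,180,38 : 2 rows of [-0.86, -2.4, -0.26]
406.8,357,80,23 : 5 rows of [-0.0, 0.0, 2.0]
```

>>> {"name": "send_rows", "arguments": {"targets": [{"gripper": 1, "x": -0.86, "y": -2.4, "z": 0, "ax": 0, "ay": 0, "az": 0}, {"gripper": 1, "x": -0.86, "y": -2.4, "z": 0, "ax": 0, "ay": 0, "az": 0}, {"gripper": 1, "x": 0, "y": 0, "z": 0, "ax": 0, "ay": 0, "az": 0}, {"gripper": 1, "x": 0, "y": 0, "z": 1.8, "ax": 0, "ay": 0, "az": 0}, {"gripper": 1, "x": 0, "y": 0, "z": 2, "ax": 0, "ay": 0, "az": 0}]}}

```text
clock: 11.22
position: [407.7, 356.5, 137.3]
ee_rot: [0.985, -0.17, 0.001, -0.002]
contact_force: [-0.2, -1.1, -2.5]
gripper_width: 39.1
grasp_force: 61.4
```

>>> {"name": "send_rows", "arguments": {"targets": [{"gripper": 1, "x": 0, "y": 0, "z": 2, "ax": 0, "ay": 0, "az": 0}, {"gripper": 1, "x": 0, "y": 0, "z": 2, "ax": 0, "ay": 0, "az": 0}, {"gripper": 1, "x": 0, "y": 0, "z": 1.2, "ax": 0, "ay": 0, "az": 0}, {"gripper": 1, "x": 0, "y": 0, "z": 0, "ax": 0, "ay": 0, "az": 0}, {"gripper": 1, "x": 0, "y": 0, "z": 0, "ax": 0, "ay": 0, "az": 0}]}}

```text
clock: 11.63
position: [407.3, 354.9, 84.1]
ee_rot: [0.985, -0.171, -0.0, 0.0]
contact_force: [0.0, -0.0, -1.6]
gripper_width: 39.1
grasp_force: 61.3
```

```bash
python3 plan.py 406.8,357,73,4
```

```text
t 11.63 p [407.3 354.9  84.1] yaw -19.65 tilt [-0.0002 -0.0005] w 39.1 F [ 0.  -0.  -1.6] g 61.3 j [ 1.02  0.4  -0.39  0.   -0.78  0.21]
406.8,357,73,4 : 3 rows of [-0.04, -0.06, 0.37]
```

>>> {"name": "send_rows", "arguments": {"targets": [{"gripper": 1, "x": -0.08, "y": -0.22, "z": 0.4, "ax": 0, "ay": 0, "az": 0}, {"gripper": 1, "x": 0, "y": 0, "z": 0.4, "ax": 0, "ay": 0, "az": 0}, {"gripper": 1, "x": 0, "y": 0, "z": 0.2, "ax": 0, "ay": 0, "az": 0}, {"gripper": 1, "x": 0, "y": 0, "z": 0.1, "ax": 0, "ay": 0, "az": 0}]}}

```text
clock: 11.97
position: [407.3, 357.7, 72.9]
ee_rot: [0.985, -0.171, 0.0, -0.0]
contact_force: [0.6, -0.8, -1.4]
gripper_width: 38.9
grasp_force: 61.3
```

>>> {"name": "send_rows", "arguments": {"targets": [{"gripper": 1, "x": 0, "y": 0, "z": 0.1, "ax": 0, "ay": 0, "az": 0}]}}

```text
clock: 12.05
position: [407.4, 357.7, 72.0]
ee_rot: [0.985, -0.171, 0.0, -0.0]
contact_force: [-0.1, 0.5, -1.8]
gripper_width: 38.8
grasp_force: 61.3
```

>>> {"name": "send_rows", "arguments": {"targets": [{"gripper": 1, "x": 0, "y": 0, "z": 0.1, "ax": 0, "ay": 0, "az": 0}]}}

```text
clock: 12.13
position: [407.4, 357.8, 71.7]
ee_rot: [0.985, -0.17, 0.0, 0.0]
contact_force: [-4.6, -1.0, 11.9]
gripper_width: 39.2
grasp_force: 62.8
```

>>> {"name": "send_rows", "arguments": {"targets": [{"gripper": -1, "x": 0, "y": 0, "z": 0, "ax": 0, "ay": 0, "az": 0}, {"gripper": -1, "x": 0, "y": 0, "z": 0, "ax": 0, "ay": 0, "az": 0}, {"gripper": -1, "x": 0, "y": 0, "z": 0, "ax": 0, "ay": 0, "az": 0}, {"gripper": -1, "x": 0, "y": 0, "z": 0, "ax": 0, "ay": 0, "az": 0}, {"gripper": -1, "x": 0, "y": 0, "z": 0, "ax": 0, "ay": 0, "az": 0}]}}

```text
clock: 12.55
position: [407.4, 357.7, 70.8]
ee_rot: [0.985, -0.171, 0.0, -0.0]
contact_force: [-0.4, 0.6, -0.1]
gripper_width: 85.6
grasp_force: 0.0
```

>>> {"name": "send_rows", "arguments": {"targets": [{"gripper": -1, "x": 0, "y": 0, "z": -1.5, "ax": 0, "ay": 0, "az": 0}, {"gripper": -1, "x": 0, "y": 0, "z": -2.5, "ax": 0, "ay": 0, "az": 0}, {"gripper": -1, "x": 0, "y": 0, "z": -2.5, "ax": 0, "ay": 0, "az": 0}, {"gripper": -1, "x": 0, "y": 0, "z": -1.5, "ax": 0, "ay": 0, "az": 0}]}}

```text
clock: 12.88
position: [408.1, 358.5, 153.3]
ee_rot: [0.985, -0.17, 0.001, -0.001]
contact_force: [-0.2, 0.4, -0.4]
gripper_width: 85.4
grasp_force: 0.0
```

```bash
python3 plan.py 644.2,128,150,36 644.2,128,24,23
```

```text
t 12.88 p [408.1 358.5 153.3] yaw -19.62 tilt [0.0024 0.0024] w 85.4 F [-0.2  0.4 -0.4] g 0.0 j [ 1.02  0.32 -0.31  0.   -0.94  0.21]
644.2,128,150,36 : 10 rows of [3.0, 1.38, 0.03]
644.2,128,24,23 : 6 rows of [-0.0, 0.01, 2.1]
```

>>> {"name": "send_rows", "arguments": {"targets": [{"gripper": -1, "x": 3.0, "y": 1.38, "z": 0, "ax": 0, "ay": 0, "az": 0}, {"gripper": -1, "x": 3.0, "y": 1.38, "z": 0, "ax": 0, "ay": 0, "az": 0}, {"gripper": -1, "x": 3.0, "y": 1.38, "z": 0, "ax": 0, "ay": 0, "az": 0}, {"gripper": -1, "x": 3.0, "y": 1.38, "z": 0, "ax": 0, "ay": 0, "az": 0}, {"gripper": -1, "x": 3.0, "y": 1.38, "z": 0, "ax": 0, "ay": 0, "az": 0}]}}

```text
clock: 13.3
position: [526.3, 241.1, 150.9]
ee_rot: [0.985, -0.17, 0.0, -0.0]
contact_force: [0.8, 0.3, 0.2]
gripper_width: 85.5
grasp_force: 0.0
```

>>> {"name": "send_rows", "arguments": {"targets": [{"gripper": -1, "x": 3.0, "y": 1.38, "z": 0, "ax": 0, "ay": 0, "az": 0}, {"gripper": -1, "x": 3.0, "y": 1.38, "z": 0, "ax": 0, "ay": 0, "az": 0}, {"gripper": -1, "x": 3.0, "y": 1.38, "z": 0, "ax": 0, "ay": 0, "az": 0}, {"gripper": -1, "x": 3.0, "y": 1.38, "z": 0, "ax": 0, "ay": 0, "az": 0}, {"gripper": -1, "x": 3.0, "y": 1.38, "z": 0, "ax": 0, "ay": 0, "az": 0}]}}

```text
clock: 13.72
position: [644.4, 125.5, 150.6]
ee_rot: [0.985, -0.171, -0.0, 0.0]
contact_force: [0.3, 2.0, -0.4]
gripper_width: 85.9
grasp_force: 0.0
```

>>> {"name": "send_rows", "arguments": {"targets": [{"gripper": -1, "x": 0, "y": 0, "z": 0, "ax": 0, "ay": 0, "az": 0}, {"gripper": -1, "x": 0, "y": 0, "z": 0, "ax": 0, "ay": 0, "az": 0}]}}

```text
clock: 13.88
position: [644.1, 125.2, 149.9]
ee_rot: [0.985, -0.172, -0.0, 0.0]
contact_force: [-0.7, 0.3, -0.8]
gripper_width: 85.5
grasp_force: 0.0
```

```bash
python3 plan.py 644.2,128,24,23
```

```text
t 13.88 p [644.1 125.2 149.9] yaw -19.83 tilt [-0.001  -0.0003] w 85.5 F [-0.7  0.3 -0.8] g 0.0 j [ 0.44  0.5  -0.02 -0.   -1.05  0.79]
644.2,128,24,23 : 6 rows of [-0.01, -0.05, 2.1]
```

>>> {"name": "send_rows", "arguments": {"targets": [{"gripper": -1, "x": -0.02, "y": -0.05, "z": 2.1, "ax": 0, "ay": 0, "az": 0}, {"gripper": -1, "x": -0.01, "y": -0.05, "z": 2.1, "ax": 0, "ay": 0, "az": 0}, {"gripper": -1, "x": -0.01, "y": -0.05, "z": 2.1, "ax": 0, "ay": 0, "az": 0}, {"gripper": -1, "x": -0.01, "y": -0.05, "z": 2.1, "ax": 0, "ay": 0, "az": 0}, {"gripper": -1, "x": -0.02, "y": -0.05, "z": 2.1, "ax": 0, "ay": 0, "az": 0}]}}

```text
clock: 14.3
position: [642.8, 130.6, 45.2]
ee_rot: [0.985, -0.17, 0.0, -0.0]
contact_force: [0.6, -0.1, -0.4]
gripper_width: 85.3
grasp_force: 0.0
```

>>> {"name": "send_rows", "arguments": {"targets": [{"gripper": -1, "x": -0.02, "y": -0.03, "z": 2.1, "ax": 0, "ay": 0, "az": 0}, {"gripper": -1, "x": 0, "y": 0, "z": 0, "ax": 0, "ay": 0, "az": 0}, {"gripper": 0, "x": 0, "y": 0, "z": 0, "ax": 0, "ay": 0, "az": 0}, {"gripper": 0.3, "x": 0, "y": 0, "z": 0, "ax": 0, "ay": 0, "az": 0}, {"gripper": 1, "x": 0, "y": 0, "z": 0, "ax": 0, "ay": 0, "az": 0}]}}

```text
clock: 14.72
position: [644.5, 130.6, 26.8]
ee_rot: [0.985, -0.17, 0.001, -0.001]
contact_force: [1.4, -0.6, 0.2]
gripper_width: 51.7
grasp_force: 2.6
```

>>> {"name": "send_rows", "arguments": {"targets": [{"gripper": 1, "x": 0, "y": 0, "z": 0, "ax": 0, "ay": 0, "az": 0}, {"gripper": 1, "x": 0, "y": 0, "z": 0, "ax": 0, "ay": 0, "az": 0}, {"gripper": 1, "x": 0, "y": 0, "z": 0, "ax": 0, "ay": 0, "az": 0}]}}

```text
clock: 14.97
position: [644.6, 130.1, 27.3]
ee_rot: [0.985, -0.17, 0.001, -0.001]
contact_force: [-2.4, -1.2, 6.6]
gripper_width: 43.1
grasp_force: 61.7
```

```bash
python3 plan.py 644.2,128,190,23 409,-354.5,190,38 409,-354.5,60,23
```

```text
t 14.97 p [644.6 130.1  27.3] yaw -19.62 tilt [0.003  0.0008] w 43.1 F [-2.4 -1.2  6.6] g 61.7 j [ 0.44  0.63 -0.14  0.   -0.8   0.78]
644.2,128,190,23 : 8 rows of [0.01, 0.02, -2.03]
409,-354.5,190,38 : 15 rows of [-0.4, 3.56, -0.01]
409,-354.5,60,23 : 6 rows of [-0.01, 0.0, 2.17]
```

>>> {"name": "send_rows", "arguments": {"targets": [{"gripper": 1, "x": 0, "y": 0, "z": -1.2, "ax": 0, "ay": 0, "az": 0}, {"gripper": 1, "x": 0, "y": 0, "z": -2.3, "ax": 0, "ay": 0, "az": 0}, {"gripper": 1, "x": 0, "y": 0, "z": -2.3, "ax": 0, "ay": 0, "az": 0}, {"gripper": 1, "x": 0, "y": 0, "z": -2.3, "ax": 0, "ay": 0, "az": 0}, {"gripper": 1, "x": 0, "y": 0, "z": -2.3, "ax": 0, "ay": 0, "az": 0}]}}

```text
clock: 15.38
position: [643.1, 129.8, 130.3]
ee_rot: [0.985, -0.171, -0.0, -0.0]
contact_force: [0.7, -0.4, -1.6]
gripper_width: 43.5
grasp_force: 61.6
```

>>> {"name": "send_rows", "arguments": {"targets": [{"gripper": 1, "x": 0, "y": 0, "z": -2.3, "ax": 0, "ay": 0, "az": 0}, {"gripper": 1, "x": 0, "y": 0, "z": -2.3, "ax": 0, "ay": 0, "az": 0}, {"gripper": 1, "x": 0, "y": 0, "z": -1.3, "ax": 0, "ay": 0, "az": 0}, {"gripper": 1, "x": -0.2, "y": 1.78, "z": 0, "ax": 0, "ay": 0, "az": 0}, {"gripper": 1, "x": -0.4, "y": 3.56, "z": 0, "ax": 0, "ay": 0, "az": 0}]}}

```text
clock: 15.8
position: [621.4, 83.9, 189.3]
ee_rot: [0.986, -0.169, 0.002, -0.002]
contact_force: [0.1, -1.7, -2.3]
gripper_width: 43.1
grasp_force: 61.6
```

>>> {"name": "send_rows", "arguments": {"targets": [{"gripper": 1, "x": -0.4, "y": 3.56, "z": 0, "ax": 0, "ay": 0, "az": 0}, {"gripper": 1, "x": -0.4, "y": 3.56, "z": 0, "ax": 0, "ay": 0, "az": 0}, {"gripper": 1, "x": -0.4, "y": 3.56, "z": 0, "ax": 0, "ay": 0, "az": 0}, {"gripper": 1, "x": -0.4, "y": 3.56, "z": 0, "ax": 0, "ay": 0, "az": 0}, {"gripper": 1, "x": -0.4, "y": 3.56, "z": 0, "ax": 0, "ay": 0, "az": 0}]}}

```text
clock: 16.22
position: [539.9, -80.6, 188.4]
ee_rot: [0.985, -0.171, 0.0, -0.0]
contact_force: [1.2, -0.7, -2.2]
gripper_width: 43.3
grasp_force: 61.6
```

>>> {"name": "send_rows", "arguments": {"targets": [{"gripper": 1, "x": -0.4, "y": 3.56, "z": 0, "ax": 0, "ay": 0, "az": 0}, {"gripper": 1, "x": -0.4, "y": 3.56, "z": 0, "ax": 0, "ay": 0, "az": 0}, {"gripper": 1, "x": -0.4, "y": 3.56, "z": 0, "ax": 0, "ay": 0, "az": 0}, {"gripper": 1, "x": -0.4, "y": 3.56, "z": 0, "ax": 0, "ay": 0, "az": 0}, {"gripper": 1, "x": -0.4, "y": 3.56, "z": 0, "ax": 0, "ay": 0, "az": 0}]}}

```text
clock: 16.63
position: [461.3, -241.4, 188.5]
ee_rot: [0.985, -0.171, 0.0, -0.0]
contact_force: [0.4, -0.5, -3.1]
gripper_width: 43.2
grasp_force: 61.6
```

>>> {"name": "send_rows", "arguments": {"targets": [{"gripper": 1, "x": -0.4, "y": 3.56, "z": 0, "ax": 0, "ay": 0, "az": 0}, {"gripper": 1, "x": -0.4, "y": 3.56, "z": 0, "ax": 0, "ay": 0, "az": 0}, {"gripper": 1, "x": 0, "y": 0, "z": 0, "ax": 0, "ay": 0, "az": 0}, {"gripper": 1, "x": 0, "y": 0, "z": 0, "ax": 0, "ay": 0, "az": 0}]}}

```text
clock: 16.97
position: [429.8, -305.9, 188.2]
ee_rot: [0.985, -0.173, 0.0, -0.0]
contact_force: [0.6, 0.6, -2.2]
gripper_width: 43.4
grasp_force: 61.8
```

```bash
python3 plan.py 409,-354.5,180,38 409,-354.5,62,23
```

```text
t 16.97 p [ 429.8 -305.9  188.2] yaw -19.88 tilt [0.0005 0.0004] w 43.4 F [ 0.6  0.6 -2.2] g 61.8 j [-0.31  0.26 -0.29 -0.   -1.02  1.54]
409,-354.5,180,38 : 2 rows of [-0.15, 2.64, 0.41]
409,-354.5,62,23 : 6 rows of [-0.0, 0.0, 1.97]
```

>>> {"name": "send_rows", "arguments": {"targets": [{"gripper": 1, "x": -0.15, "y": 2.64, "z": 0.4, "ax": 0, "ay": 0, "az": 0}, {"gripper": 1, "x": -0.15, "y": 2.64, "z": 0.4, "ax": 0, "ay": 0, "az": 0}, {"gripper": 1, "x": 0, "y": 0, "z": 2, "ax": 0, "ay": 0, "az": 0}, {"gripper": 1, "x": 0, "y": 0, "z": 2.2, "ax": 0, "ay": 0, "az": 0}, {"gripper": 1, "x": 0, "y": 0, "z": 2.2, "ax": 0, "ay": 0, "az": 0}]}}

```text
clock: 17.38
position: [411.2, -352.9, 115.8]
ee_rot: [0.985, -0.171, 0.001, -0.0]
contact_force: [0.1, 0.0, -2.7]
gripper_width: 43.4
grasp_force: 62.1
```

>>> {"name": "send_rows", "arguments": {"targets": [{"gripper": 1, "x": 0, "y": 0, "z": 2.2, "ax": 0, "ay": 0, "az": 0}, {"gripper": 1, "x": 0, "y": 0, "z": 2.2, "ax": 0, "ay": 0, "az": 0}, {"gripper": 1, "x": 0, "y": 0, "z": 1.0, "ax": 0, "ay": 0, "az": 0}, {"gripper": 1, "x": 0, "y": 0, "z": 0, "ax": 0, "ay": 0, "az": 0}, {"gripper": 1, "x": 0, "y": 0, "z": 0, "ax": 0, "ay": 0, "az": 0}]}}

```text
clock: 17.8
position: [411.3, -353.1, 62.2]
ee_rot: [0.985, -0.17, 0.0, 0.0]
contact_force: [0.7, 0.8, -2.6]
gripper_width: 43.3
grasp_force: 62.1
```

```bash
python3 plan.py 409,-354.5,51,4
```

```text
t 17.8 p [ 411.3 -353.1   62.2] yaw -19.57 tilt [ 0.     -0.0003] w 43.3 F [ 0.7  0.8 -2.6] g 62.1 j [-0.41  0.43 -0.41  0.   -0.73  1.64]
409,-354.5,51,4 : 3 rows of [-0.06, 0.07, 0.37]
```

>>> {"name": "send_rows", "arguments": {"targets": [{"gripper": 1, "x": -0.25, "y": 0.1, "z": 0.4, "ax": 0, "ay": 0, "az": 0}, {"gripper": 1, "x": 0, "y": 0, "z": 0.4, "ax": 0, "ay": 0, "az": 0}, {"gripper": 1, "x": 0, "y": 0, "z": 0.2, "ax": 0, "ay": 0, "az": 0}, {"gripper": 1, "x": 0, "y": 0, "z": 0.1, "ax": 0, "ay": 0, "az": 0}]}}

```text
clock: 18.13
position: [407.9, -353.6, 51.1]
ee_rot: [0.985, -0.171, 0.0, 0.0]
contact_force: [-0.2, -0.2, -2.6]
gripper_width: 43.3
grasp_force: 62.1
```

>>> {"name": "send_rows", "arguments": {"targets": [{"gripper": 1, "x": 0, "y": 0, "z": 0.1, "ax": 0, "ay": 0, "az": 0}]}}

```text
clock: 18.22
position: [408.0, -353.7, 50.1]
ee_rot: [0.985, -0.171, 0.0, 0.0]
contact_force: [0.2, 0.0, -2.5]
gripper_width: 43.6
grasp_force: 62.1
```

>>> {"name": "send_rows", "arguments": {"targets": [{"gripper": 1, "x": 0, "y": 0.05, "z": 0.1, "ax": 0, "ay": 0, "az": 0}]}}

```text
clock: 18.3
position: [407.9, -354.0, 49.3]
ee_rot: [0.985, -0.171, 0.0, 0.0]
contact_force: [-0.4, 6.9, 9.9]
gripper_width: 43.6
grasp_force: 63.3
```

>>> {"name": "send_rows", "arguments": {"targets": [{"gripper": 1, "x": 0, "y": 0, "z": 0.05, "ax": 0, "ay": 0, "az": 0}]}}

```text
clock: 18.38
position: [408.0, -353.9, 49.3]
ee_rot: [0.985, -0.17, 0.0, 0.0]
contact_force: [-2.0, 3.5, 8.0]
gripper_width: 43.2
grasp_force: 63.0
```

>>> {"name": "send_rows", "arguments": {"targets": [{"gripper": -1, "x": 0, "y": 0, "z": 0, "ax": 0, "ay": 0, "az": 0}, {"gripper": -1, "x": 0, "y": 0, "z": 0, "ax": 0, "ay": 0, "az": 0}, {"gripper": -1, "x": 0, "y": 0, "z": 0, "ax": 0, "ay": 0, "az": 0}, {"gripper": -1, "x": 0, "y": 0, "z": 0, "ax": 0, "ay": 0, "az": 0}, {"gripper": -1, "x": 0, "y": 0, "z": 0, "ax": 0, "ay": 0, "az": 0}]}}

```text
clock: 18.8
position: [407.8, -354.1, 48.4]
ee_rot: [0.985, -0.171, 0.0, 0.0]
contact_force: [0.4, 1.0, -0.0]
gripper_width: 85.3
grasp_force: 0.0
```

>>> {"name": "send_rows", "arguments": {"targets": [{"gripper": -1, "x": 0, "y": 0, "z": -1.5, "ax": 0, "ay": 0, "az": 0}, {"gripper": -1, "x": 0, "y": 0, "z": -3, "ax": 0, "ay": 0, "az": 0}, {"gripper": -1, "x": 0, "y": 0, "z": -3, "ax": 0, "ay": 0, "az": 0}, {"gripper": -1, "x": 0, "y": 0, "z": -3, "ax": 0, "ay": 0, "az": 0}, {"gripper": -1, "x": 0, "y": 0, "z": -1, "ax": 0, "ay": 0, "az": 0}]}}

```text
clock: 19.22
position: [409.8, -355.4, 168.1]
ee_rot: [0.985, -0.17, 0.004, 0.002]
contact_force: [0.8, -1.0, 0.5]
gripper_width: 85.3
grasp_force: 0.0
```

```bash
python3 - <<'E'
from h import *
for n in("top","scene"):
    p,d=arm.get_image(n); w=cloud(n,d); cv2.imwrite(f"pics/{n}1.png",p[:,:,::-1])
    for k,a in dict(post=((634,-136),40,58,75),block=((407,357),60,90,110),puck=((409,-354),60,68,90),flask=((619,-8),40,60,100)).items():
        q=near(w,a[0],*a[1:]); print(n,k,circ(q) if len(q)>5 and k!="block" else (rect(q) if len(q)>5 else None))
E
python3 plan.py 634.5,-136.8,150,36 634.5,-136.8,22,23
```

```text
top post (array([ 636.1, -137.2]), 10.6, 84, 65.5)
top block (array([405.3, 357.2]), array([41.5, 40.7]), -20.0, 431, 97.9)
top puck None
top flask (array([617.4, -11.1]), 19.3, 180, 81.1)
scene post (array([ 636.2, -134.3]), 12.3, 52, 63.9)
scene block (array([405.5, 360.9]), array([40.7, 43.2]), -18.1, 252, 98.9)
scene puck (array([ 409.2, -351.1]), 24.1, 152, 76.2)
scene flask (array([619.2,  -4.5]), 18.8, 136, 75.0)
t 19.32 p [ 409.  -354.7  165.9] yaw -19.64 tilt [ 0.0053 -0.0027] w 85.3 F [-0.  -0.1 -0.1] g 0.0 j [-0.41  0.3  -0.3   0.   -0.97  1.64]
634.5,-136.8,150,36 : 9 rows of [1.54, -3.12, 0.18]
634.5,-136.8,22,23 : 6 rows of [-0.01, -0.0, 2.13]
```

View pics/top1.png

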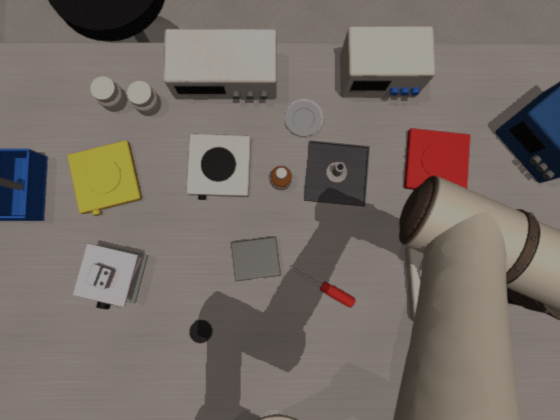

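The post stands upright in the tray (338,170) and the block is centred on the jack (105,276). The arm hides the balance here, but the scene depth puts the puck within about 2 mm of the pan's middle. Next I fetch the post.

>>> {"name": "send_rows", "arguments": {"targets": [{"gripper": -1, "x": 1.54, "y": -3.12, "z": 0.18, "ax": 0, "ay": 0, "az": 0}, {"gripper": -1, "x": 1.54, "y": -3.12, "z": 0.18, "ax": 0, "ay": 0, "az": 0}, {"gripper": -1, "x": 1.54, "y": -3.12, "z": 0.18, "ax": 0, "ay": 0, "az": 0}, {"gripper": -1, "x": 1.54, "y": -3.12, "z": 0.18, "ax": 0, "ay": 0, "az": 0}, {"gripper": -1, "x": 1.54, "y": -3.12, "z": 0.18, "ax": 0, "ay": 0, "az": 0}]}}

```text
clock: 19.73
position: [532.5, -231.5, 152.2]
ee_rot: [0.985, -0.171, -0.002, -0.0]
contact_force: [-0.0, 0.3, 0.7]
gripper_width: 85.7
grasp_force: 0.0
```

>>> {"name": "send_rows", "arguments": {"targets": [{"gripper": -1, "x": 1.54, "y": -3.12, "z": 0.18, "ax": 0, "ay": 0, "az": 0}, {"gripper": -1, "x": 1.54, "y": -3.12, "z": 0.18, "ax": 0, "ay": 0, "az": 0}, {"gripper": -1, "x": 1.54, "y": -3.12, "z": 0.18, "ax": 0, "ay": 0, "az": 0}, {"gripper": -1, "x": 1.54, "y": -3.12, "z": 0.18, "ax": 0, "ay": 0, "az": 0}, {"gripper": -1, "x": 0, "y": 0, "z": 0, "ax": 0, "ay": 0, "az": 0}]}}

```text
clock: 20.15
position: [635.5, -132.1, 143.8]
ee_rot: [0.986, -0.168, -0.001, 0.0]
contact_force: [-0.3, -0.6, 0.0]
gripper_width: 85.2
grasp_force: 0.0
```

>>> {"name": "send_rows", "arguments": {"targets": [{"gripper": -1, "x": 0, "y": 0, "z": 0, "ax": 0, "ay": 0, "az": 0}]}}

```text
clock: 20.23
position: [632.4, -134.5, 144.1]
ee_rot: [0.986, -0.17, -0.002, 0.0]
contact_force: [0.4, -0.4, 0.4]
gripper_width: 85.6
grasp_force: 0.0
```

```bash
python3 plan.py 635.8,-136.3,22,23
```

```text
t 20.23 p [ 632.4 -134.5  144.1] yaw -19.52 tilt [-0.0045  0.0004] w 85.6 F [ 0.4 -0.4  0.4] g 0.0 j [ 0.04  0.49 -0.05 -0.   -1.04  1.19]
635.8,-136.3,22,23 : 6 rows of [0.07, 0.01, 2.03]
```

>>> {"name": "send_rows", "arguments": {"targets": [{"gripper": -1, "x": 0.05, "y": 0.02, "z": 1.5, "ax": 0, "ay": 0, "az": 0}, {"gripper": -1, "x": 0.05, "y": 0.02, "z": 2.1, "ax": 0, "ay": 0, "az": 0}, {"gripper": -1, "x": 0.05, "y": 0, "z": 2.1, "ax": 0, "ay": 0, "az": 0}, {"gripper": -1, "x": 0.05, "y": 0, "z": 2.1, "ax": 0, "ay": 0, "az": 0}, {"gripper": -1, "x": 0, "y": 0, "z": 2.1, "ax": 0, "ay": 0, "az": 0}]}}

```text
clock: 20.65
position: [632.6, -138.3, 46.3]
ee_rot: [0.985, -0.171, -0.001, 0.0]
contact_force: [0.6, 0.1, -0.4]
gripper_width: 84.9
grasp_force: 0.0
```

>>> {"name": "send_rows", "arguments": {"targets": [{"gripper": -1, "x": 0, "y": 0, "z": 1.5, "ax": 0, "ay": 0, "az": 0}, {"gripper": -1, "x": 0, "y": 0, "z": 0.5, "ax": 0, "ay": 0, "az": 0}, {"gripper": -1, "x": 0, "y": 0, "z": 0, "ax": 0, "ay": 0, "az": 0}]}}

```text
clock: 20.9
position: [632.1, -138.1, 25.9]
ee_rot: [0.985, -0.171, -0.003, 0.0]
contact_force: [-0.5, 0.3, -0.3]
gripper_width: 85.3
grasp_force: 0.0
```

>>> {"name": "send_rows", "arguments": {"targets": [{"gripper": 1, "x": 0, "y": 0, "z": 0, "ax": 0, "ay": 0, "az": 0}, {"gripper": 1, "x": 0, "y": 0, "z": 0, "ax": 0, "ay": 0, "az": 0}, {"gripper": 1, "x": 0, "y": 0, "z": 0, "ax": 0, "ay": 0, "az": 0}, {"gripper": 1, "x": 0, "y": 0, "z": 0, "ax": 0, "ay": 0, "az": 0}, {"gripper": 1, "x": 0, "y": 0, "z": 0, "ax": 0, "ay": 0, "az": 0}]}}

```text
clock: 21.32
position: [634.8, -137.1, 29.0]
ee_rot: [0.985, -0.171, 0.001, -0.0]
contact_force: [-1.2, 0.0, -0.1]
gripper_width: 25.3
grasp_force: 0.0
```

>>> {"name": "send_rows", "arguments": {"targets": [{"gripper": 1, "x": 0, "y": 0, "z": 0, "ax": 0, "ay": 0, "az": 0}, {"gripper": 1, "x": 0, "y": 0, "z": 0, "ax": 0, "ay": 0, "az": 0}, {"gripper": 1, "x": 0, "y": 0, "z": 0, "ax": 0, "ay": 0, "az": 0}]}}

```text
clock: 21.57
position: [635.0, -137.1, 29.0]
ee_rot: [0.985, -0.17, 0.001, -0.0]
contact_force: [-0.7, 1.5, 3.8]
gripper_width: 19.9
grasp_force: 58.5
```

```bash
python3 plan.py 635,-136,210,23 650.5,132.8,210,34 650.5,132.8,55,23
```

```text
t 21.57 p [ 635.  -137.1   29. ] yaw -19.62 tilt [ 0.0014 -0.0002] w 19.9 F [-0.7  1.5  3.8] g 58.5 j [ 0.04  0.62 -0.16  0.   -0.8   1.19]
635,-136,210,23 : 8 rows of [-0.0, -0.01, -2.26]
650.5,132.8,210,34 : 8 rows of [-0.95, -3.23, -0.0]
650.5,132.8,55,23 : 7 rows of [-0.0, 0.0, 2.21]
```

>>> {"name": "send_rows", "arguments": {"targets": [{"gripper": 1, "x": 0, "y": 0, "z": -1.2, "ax": 0, "ay": 0, "az": 0}, {"gripper": 1, "x": 0, "y": 0, "z": -2.3, "ax": 0, "ay": 0, "az": 0}, {"gripper": 1, "x": 0, "y": 0, "z": -2.3, "ax": 0, "ay": 0, "az": 0}, {"gripper": 1, "x": 0, "y": 0, "z": -2.3, "ax": 0, "ay": 0, "az": 0}, {"gripper": 1, "x": 0, "y": 0, "z": -2.3, "ax": 0, "ay": 0, "az": 0}]}}

```text
clock: 21.98
position: [633.6, -137.2, 133.0]
ee_rot: [0.985, -0.171, -0.001, 0.0]
contact_force: [-0.3, 0.1, -0.6]
gripper_width: 19.3
grasp_force: 58.6
```

>>> {"name": "send_rows", "arguments": {"targets": [{"gripper": 1, "x": 0, "y": 0, "z": -2.3, "ax": 0, "ay": 0, "az": 0}, {"gripper": 1, "x": 0, "y": 0, "z": -2.3, "ax": 0, "ay": 0, "az": 0}, {"gripper": 1, "x": 0, "y": 0, "z": -2.3, "ax": 0, "ay": 0, "az": 0}, {"gripper": 1, "x": -0.48, "y": -1.6, "z": 0, "ax": 0, "ay": 0, "az": 0}, {"gripper": 1, "x": -0.95, "y": -3.2, "z": 0, "ax": 0, "ay": 0, "az": 0}]}}

```text
clock: 22.4
position: [637.1, -89.4, 203.3]
ee_rot: [0.985, -0.173, 0.001, -0.0]
contact_force: [0.6, 0.4, -1.9]
gripper_width: 19.5
grasp_force: 58.8
```

>>> {"name": "send_rows", "arguments": {"targets": [{"gripper": 1, "x": -0.95, "y": -3.2, "z": 0, "ax": 0, "ay": 0, "az": 0}, {"gripper": 1, "x": -0.95, "y": -3.2, "z": 0, "ax": 0, "ay": 0, "az": 0}, {"gripper": 1, "x": -0.95, "y": -3.2, "z": 0, "ax": 0, "ay": 0, "az": 0}, {"gripper": 1, "x": -0.95, "y": -3.2, "z": 0, "ax": 0, "ay": 0, "az": 0}, {"gripper": 1, "x": -0.95, "y": -3.2, "z": 0, "ax": 0, "ay": 0, "az": 0}]}}

```text
clock: 22.82
position: [645.3, 80.9, 201.0]
ee_rot: [0.985, -0.171, -0.001, 0.0]
contact_force: [0.7, -0.2, -1.8]
gripper_width: 19.6
grasp_force: 58.8
```

>>> {"name": "send_rows", "arguments": {"targets": [{"gripper": 1, "x": -0.95, "y": -3.2, "z": 0, "ax": 0, "ay": 0, "az": 0}, {"gripper": 1, "x": -0.48, "y": -1.6, "z": 0, "ax": 0, "ay": 0, "az": 0}, {"gripper": 1, "x": 0, "y": 0, "z": 0, "ax": 0, "ay": 0, "az": 0}, {"gripper": 1, "x": 0, "y": 0, "z": 0, "ax": 0, "ay": 0, "az": 0}, {"gripper": 1, "x": 0, "y": 0, "z": 0, "ax": 0, "ay": 0, "az": 0}]}}

```text
clock: 23.23
position: [648.4, 128.6, 200.9]
ee_rot: [0.985, -0.171, -0.001, 0.0]
contact_force: [-1.1, -0.0, -1.2]
gripper_width: 19.8
grasp_force: 58.8
```

```bash
python3 plan.py 650.7,132.8,60,23
```

```text
t 23.23 p [648.4 128.6 200.9] yaw -19.68 tilt [-0.0011 -0.0005] w 19.8 F [-1.1 -0.  -1.2] g 58.8 j [ 0.44  0.47  0.06 -0.   -1.17  0.79]
650.7,132.8,60,23 : 7 rows of [0.01, -0.07, 2.01]
```

>>> {"name": "send_rows", "arguments": {"targets": [{"gripper": 1, "x": 0.05, "y": -0.4, "z": 1.5, "ax": 0, "ay": 0, "az": 0}, {"gripper": 1, "x": 0, "y": 0, "z": 2.3, "ax": 0, "ay": 0, "az": 0}, {"gripper": 1, "x": 0, "y": 0, "z": 2.3, "ax": 0, "ay": 0, "az": 0}, {"gripper": 1, "x": 0, "y": 0, "z": 2.3, "ax": 0, "ay": 0, "az": 0}, {"gripper": 1, "x": 0, "y": 0, "z": 2.3, "ax": 0, "ay": 0, "az": 0}]}}

```text
clock: 23.65
position: [650.5, 131.1, 93.5]
ee_rot: [0.985, -0.172, 0.0, 0.0]
contact_force: [0.3, -0.1, -1.0]
gripper_width: 19.4
grasp_force: 58.8
```

>>> {"name": "send_rows", "arguments": {"targets": [{"gripper": 1, "x": 0, "y": 0, "z": 2.0, "ax": 0, "ay": 0, "az": 0}, {"gripper": 1, "x": 0, "y": 0, "z": 1.0, "ax": 0, "ay": 0, "az": 0}, {"gripper": 1, "x": 0, "y": 0, "z": 0, "ax": 0, "ay": 0, "az": 0}, {"gripper": 1, "x": 0, "y": 0, "z": 0, "ax": 0, "ay": 0, "az": 0}]}}

```text
clock: 23.98
position: [651.0, 132.1, 64.4]
ee_rot: [0.985, -0.171, 0.0, 0.0]
contact_force: [0.2, 0.2, -2.4]
gripper_width: 19.5
grasp_force: 58.8
```

```bash
python3 plan.py 650.7,132.8,52,4
```

```text
t 23.98 p [651.  132.1  64.4] yaw -19.7 tilt [ 0.     -0.0006] w 19.5 F [ 0.2  0.2 -2.4] g 58.8 j [ 0.44  0.6  -0.09  0.   -0.89  0.78]
650.7,132.8,52,4 : 4 rows of [-0.01, -0.01, 0.31]
```

>>> {"name": "send_rows", "arguments": {"targets": [{"gripper": 1, "x": -0.03, "y": -0.06, "z": 0.4, "ax": 0, "ay": 0, "az": 0}, {"gripper": 1, "x": 0, "y": 0, "z": 0.4, "ax": 0, "ay": 0, "az": 0}, {"gripper": 1, "x": 0, "y": 0, "z": 0.3, "ax": 0, "ay": 0, "az": 0}, {"gripper": 1, "x": 0, "y": 0, "z": 0.1, "ax": 0, "ay": 0, "az": 0}]}}

```text
clock: 24.32
position: [650.4, 133.8, 52.2]
ee_rot: [0.985, -0.171, 0.0, -0.0]
contact_force: [-1.1, -1.0, -1.7]
gripper_width: 19.5
grasp_force: 58.8
```

>>> {"name": "send_rows", "arguments": {"targets": [{"gripper": 1, "x": 0, "y": 0, "z": 0.1, "ax": 0, "ay": 0, "az": 0}]}}

```text
clock: 24.4
position: [650.5, 133.9, 51.2]
ee_rot: [0.985, -0.171, 0.0, -0.0]
contact_force: [-0.0, -0.8, -0.5]
gripper_width: 19.4
grasp_force: 58.8
```

>>> {"name": "send_rows", "arguments": {"targets": [{"gripper": 1, "x": 0, "y": 0.05, "z": 0.1, "ax": 0, "ay": 0, "az": 0}]}}

```text
clock: 24.48
position: [650.5, 133.5, 50.3]
ee_rot: [0.985, -0.17, 0.0, -0.0]
contact_force: [-0.3, -0.6, -2.0]
gripper_width: 19.8
grasp_force: 58.8
```

>>> {"name": "send_rows", "arguments": {"targets": [{"gripper": 1, "x": 0, "y": 0, "z": 0.05, "ax": 0, "ay": 0, "az": 0}]}}

```text
clock: 24.57
position: [650.4, 133.4, 50.0]
ee_rot: [0.985, -0.17, 0.0, 0.0]
contact_force: [-0.8, -0.7, 1.5]
gripper_width: 19.4
grasp_force: 59.2
```

>>> {"name": "send_rows", "arguments": {"targets": [{"gripper": 1, "x": 0, "y": 0, "z": 0.05, "ax": 0, "ay": 0, "az": 0}, {"gripper": -1, "x": 0, "y": 0, "z": 0, "ax": 0, "ay": 0, "az": 0}, {"gripper": -1, "x": 0, "y": 0, "z": 0, "ax": 0, "ay": 0, "az": 0}, {"gripper": -1, "x": 0, "y": 0, "z": 0, "ax": 0, "ay": 0, "az": 0}, {"gripper": -1, "x": 0, "y": 0, "z": 0, "ax": 0, "ay": 0, "az": 0}]}}

```text
clock: 24.98
position: [650.5, 133.3, 49.1]
ee_rot: [0.985, -0.171, 0.0, -0.0]
contact_force: [-0.7, 0.3, -0.5]
gripper_width: 67.3
grasp_force: 0.0
```

>>> {"name": "send_rows", "arguments": {"targets": [{"gripper": -1, "x": 0, "y": 0, "z": 0, "ax": 0, "ay": 0, "az": 0}, {"gripper": -1, "x": 0, "y": 0, "z": -1.5, "ax": 0, "ay": 0, "az": 0}, {"gripper": -1, "x": 0, "y": 0, "z": -3, "ax": 0, "ay": 0, "az": 0}, {"gripper": -1, "x": 0, "y": 0, "z": -3, "ax": 0, "ay": 0, "az": 0}, {"gripper": -1, "x": 0, "y": 0, "z": -3, "ax": 0, "ay": 0, "az": 0}]}}

```text
clock: 25.4
position: [650.1, 133.1, 155.0]
ee_rot: [0.985, -0.171, -0.0, 0.0]
contact_force: [0.7, 0.7, 0.4]
gripper_width: 85.6
grasp_force: 0.0
```

>>> {"name": "send_rows", "arguments": {"targets": [{"gripper": -1, "x": 0, "y": 0, "z": -3, "ax": 0, "ay": 0, "az": 0}, {"gripper": -1, "x": 0, "y": 0, "z": -3, "ax": 0, "ay": 0, "az": 0}, {"gripper": -1, "x": 0, "y": 0, "z": -2, "ax": 0, "ay": 0, "az": 0}]}}

```text
clock: 25.65
position: [651.3, 133.4, 238.0]
ee_rot: [0.985, -0.17, 0.002, -0.001]
contact_force: [0.7, 0.2, 0.6]
gripper_width: 85.3
grasp_force: 0.0
```

```bash
python3 plan.py 650,133,231,36 230,580,231,40
```

```text
t 25.65 p [651.3 133.4 238. ] yaw -19.63 tilt [0.0047 0.0011] w 85.3 F [0.7 0.2 0.6] g 0.0 j [ 0.45  0.45  0.12  0.   -1.24  0.78]
650,133,231,36 : 1 rows of [-0.11, 0.08, 0.7]
230,580,231,40 : 16 rows of [-3.41, -1.75, -0.01]
```

>>> {"name": "send_rows", "arguments": {"targets": [{"gripper": -1, "x": -3.4, "y": -1.75, "z": 0, "ax": 0, "ay": 0, "az": 0}, {"gripper": -1, "x": -3.4, "y": -1.75, "z": 0, "ax": 0, "ay": 0, "az": 0}, {"gripper": -1, "x": -3.4, "y": -1.75, "z": 0, "ax": 0, "ay": 0, "az": 0}, {"gripper": -1, "x": -3.4, "y": -1.75, "z": 0, "ax": 0, "ay": 0, "az": 0}, {"gripper": -1, "x": -3.4, "y": -1.75, "z": 0, "ax": 0, "ay": 0, "az": 0}]}}

```text
clock: 26.07
position: [518.3, 273.7, 234.3]
ee_rot: [0.985, -0.171, 0.0, -0.0]
contact_force: [0.8, 0.2, -0.4]
gripper_width: 85.5
grasp_force: 0.0
```

>>> {"name": "send_rows", "arguments": {"targets": [{"gripper": -1, "x": -3.4, "y": -1.75, "z": 0, "ax": 0, "ay": 0, "az": 0}, {"gripper": -1, "x": -3.4, "y": -1.75, "z": 0, "ax": 0, "ay": 0, "az": 0}, {"gripper": -1, "x": -3.4, "y": -1.75, "z": 0, "ax": 0, "ay": 0, "az": 0}, {"gripper": -1, "x": -3.4, "y": -1.75, "z": 0, "ax": 0, "ay": 0, "az": 0}, {"gripper": -1, "x": -3.4, "y": -1.75, "z": 0, "ax": 0, "ay": 0, "az": 0}]}}

```text
clock: 26.48
position: [387.5, 413.5, 234.4]
ee_rot: [0.985, -0.171, 0.0, -0.0]
contact_force: [-0.3, -0.4, -0.4]
gripper_width: 85.5
grasp_force: 0.0
```

>>> {"name": "send_rows", "arguments": {"targets": [{"gripper": -1, "x": -3.4, "y": -1.75, "z": 0, "ax": 0, "ay": 0, "az": 0}, {"gripper": -1, "x": -3.4, "y": -1.75, "z": 0, "ax": 0, "ay": 0, "az": 0}, {"gripper": -1, "x": -3.4, "y": -1.75, "z": 0, "ax": 0, "ay": 0, "az": 0}, {"gripper": -1, "x": -3.4, "y": -1.75, "z": 0, "ax": 0, "ay": 0, "az": 0}, {"gripper": -1, "x": -3.4, "y": -1.75, "z": 0, "ax": 0, "ay": 0, "az": 0}]}}

```text
clock: 26.9
position: [256.7, 553.1, 234.3]
ee_rot: [0.985, -0.17, 0.0, -0.0]
contact_force: [0.1, 0.5, 0.5]
gripper_width: 85.2
grasp_force: 0.0
```

>>> {"name": "send_rows", "arguments": {"targets": [{"gripper": -1, "x": 0, "y": 0, "z": 0, "ax": 0, "ay": 0, "az": 0}, {"gripper": -1, "x": 0, "y": 0, "z": 0, "ax": 0, "ay": 0, "az": 0}, {"gripper": -1, "x": 0, "y": 0, "z": 0, "ax": 0, "ay": 0, "az": 0}, {"gripper": -1, "x": 0, "y": 0, "z": 0, "ax": 0, "ay": 0, "az": 0}]}}

```text
clock: 27.23
position: [259.0, 551.2, 234.2]
ee_rot: [0.985, -0.171, 0.0, 0.0]
contact_force: [-0.1, 0.2, -0.4]
gripper_width: 85.6
grasp_force: 0.0
```

```bash
python3 - <<'E'
from h import *
for n in("top","scene"):
    p,d=arm.get_image(n); w=cloud(n,d); cv2.imwrite(f"pics/{n}2.png",p[:,:,::-1])
    for k,a in dict(post=((651,133),40,78,100),block=((407,357),60,90,110),puck=((409,-354),60,68,90),case=((387,-355),130,28,41),flask=((619,-8),40,60,100),jack=((407,357),95,60,78),sb=((438,47),80,22,45)).items():
        q=near(w,a[0],*a[1:]); f=rect if k in("block","case","jack","sb") else circ; print(n,k,f(q) if len(q)>5 else None)
E
```

```text
top post (array([651.6, 132.1]), 10.8, 87, 86.4)
top block (array([405.4, 357.2]), array([40.8, 39.7]), -19.2, 432, 97.7)
top puck (array([ 409.2, -353.9]), 23.2, 389, 76.5)
top case (array([ 386.5, -357.3]), array([165.1, 130.9]), 2.5, 2815, 36.1)
top flask (array([619.2,  -9.7]), 18.0, 182, 82.0)
top jack (array([406.8, 356.1]), array([111.5, 110.2]), -13.3, 2371, 69.8)
top sb (array([438.1,  46. ]), array([ 87.8, 100.9]), 7.3, 1801, 31.9)
scene post (array([651.1, 135. ]), 11.8, 65, 86.8)
scene block (array([404.8, 360.6]), array([41.1, 44. ]), -20.0, 251, 98.8)
scene puck (array([ 407.4, -351.9]), 24.4, 149, 76.2)
scene case (array([ 385.5, -353.7]), array([167.8, 133.6]), 2.4, 1029, 35.9)
scene flask (array([619.8,  -7. ]), 19.4, 131, 74.6)
scene jack (array([406.1, 359.1]), array([110.3, 112.3]), -13.1, 1333, 71.0)
scene sb (array([439. ,  49.9]), array([ 89. , 100.9]), 6.7, 944, 32.2)
```

View pics/top2.png

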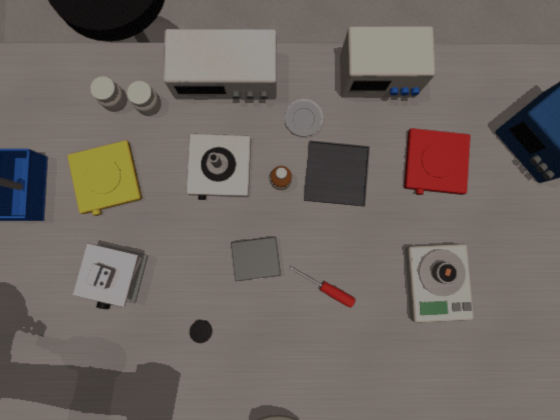

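The last picture shows the post upright on the white stage (217,162), the block on the jack (105,276), the puck on the pan (447,272) and the tray empty. Each mount is within about 2 mm of its station's middle, and the bottle and slide box have not moved.

```bash
python3 -c "
from bench import arm
print(arm.job_done())"
```

```text
the job is handed in; nothing more can be done
None
```

The job is handed in at about 27 s of robot time: the post was parked in the tray first, and now the puck stands on the balance, the block on the lab jack and the post on the white microscope stage, each upright and within about 2 mm of the middle by the last pictures, with the bottle and slide box left where they were.

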